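# Take the pen out of the instrument case and snap its lid shut under the magnifier

## Robot

A 6-joint arm with a two-finger parallel gripper is mounted at the origin on the work surface; the furniture and walls round the work are solid. World frame = base frame: x ahead of the robot, y to its left, z up, the work surface at z = 0. Lengths are in m, angles in rad, forces in N, time in s.
With the tool pointing down it reaches from about 0.35 to 0.975 m from the base axis. Payload 4.9 kg.
Tool frame: the origin (TCP) lies on the front face of the gripper's body, between the roots of the fingers; the fingertips stand ctrl.finger_overhang ahead of it and the grasp point (between the pads) lies 54 mm ahead of it (ctrl.finger_overhang is the distance from the TCP to the fingertips, in m); z points along the fingers, y is the line along which they close (so a half turn about z gives the same grasp; the last joint's range is limited). The gripper opens to 85 mm and grips with 20 to 120 N. Pads are 22 mm wide; open, the fingers measure 114 mm over their backs; the gripper's body (76 mm by 85 mm) begins 54 mm behind the grasp point. The pads swing forward as they close: fully open they stand 13 mm farther back than shut.
Start: joints at [1.03, 0.053, 1.613, -0, 1.476, -0.119], TCP at [0.256, 0.57, 0.304] pointing down, gripper open.
Joint ranges: [-3.01, 3.01], [-1.01, 2.22], [0.06, 2.58], [-1.02, 4.17], [0.09, 2.62], [-3.14, 3.14]. Speed limits (rad/s): [2.57, 2.57, 3.14, 3.14, 3.14, 3.14].

## Interface

Orientations are given as a rotation vector (axis times angle).
In Python, from station import ctrl, vision gives the robot as it stands. The module is installed in compiled form; this text tells all that it offers.
- The arm moves only by the tool drive_tool, never from a script. Its argument "rows" is a list of rows, each a list of 2 entries, a list of its own where there are three numbers: the shift along the tool's x, y, z in m, then the turn about the tool's z in rad. A call has 1 to 10 rows; each row shifts and turns the commanded pose from where the row before left it, along the tool's axes as they then stand; what a row does not reach is not made up. A row lasts 1/10 s, in which the tool goes at most 50 mm and 8.59 degrees, less where a joint would pass 70% of its speed; a pose out of reach is approached as far as the arm can. A call with a gripper value outside its range is refused whole. "jaw" is the closure, from 0 (fully open) to 1 (shut), set as the call begins (left out, the last holds). The fingers move at their own pace and stop on an object; "grip_force" is the grip in N (left out, the last holds). Time passes only in rows, so rows that do not move let the fingers close. It gives the time, the measured TCP pose, the force, the opening and the grip force at its end, in the units of the state.
- ctrl.get_obs(): the state, without advancing time (a new reading comes with each control period).
- vision.get_image(name): name is "scene" or "top" or "wrist"; returns a dict with "image" (400x640x3 uint8, blue, green, red), "vertical_fov" (degrees; the focal length in pixels is half the picture's height over the tangent of half this angle, whatever the lens; pixels are square), "cx", "cy" (the principal point, pixels), "R" (3x3) and "t" (3): a world point X has camera coordinates R X + t. Camera axes: x right, y down, z forward; pixel columns grow to the right and rows downward; lengths in m; the calibration is good to about 2 mm. A picture is of the moment at which its call begins. There is no depth.
- ctrl.finish_job(): hands the job in; it is judged then, once.
The state is a dict: "t": time; "q": joint angles; "dq": joint speeds; "effort": joint torques, N m; "tool_pos": TCP position; "tool_rot": TCP orientation; "contact_force": force on the tool from outside, world axes, zero at the start; "wrist_torque": the same for the moment, N m; "opening": finger opening in m; "grip_force": force on a finger pad.
Only numpy, scipy, OpenCV 4.12 (cv2) and the standard library are available. Lean on these libraries where they do the work, as an engineer would, in place of code of your own. Each camera call takes 0.05 s, during which the arm holds its last target. There are 200 camera calls.

## Task

A pen was left sticking out of the half-open instrument case under the magnifier. Take it out and lay it flat in the shallow acrylic tray, then press the case's lid down gently until it snaps past its catch and stays fully shut. Leave everything else where it is, and do not bump the magnifier.

Things in the scene. Friction and masses are not known exactly. Their poses are not given: they have to be found in the camera images.
- foam_pad: White foam pad, 120 x 190 x 20 mm, fixed to the table; origin at the centre of its underside, x from the case's front to its hinge, y along the case's width. The grey instrument case sits centred on it (so its underside is 20 mm over the table while nothing presses on it; 95 x 135 mm, 30 mm tall when shut, walls 2 mm, inner floor 23 mm and front rim 38 mm over the table) and sinks into the foam when pressed: about 0.7 mm per newton, at most 15 mm, springing back after
- case_lid (a joint): Hinge of the case's lid, rad: 0 = fully shut, grows as the front of the lid rises. The hinge is stiff: the lid stays where it is left. In closing, the lid meets a snap catch (bright metal tab in the middle of the case's front, 21 mm wide, reaching 10 mm out and to 47 mm over the table) at about 0.07; about 12 N down (10 to 15) on the lid's front edge while the foam gives pushes it past, then it snaps to below 0.01 and stays. More than 30 N on the case or lid would crack it
- lid_front (a point): Point on the lid's upper face where to press: middle of its width, 8 mm behind its front edge, 80 mm ahead of the hinge line and 10 mm above the hinge line (in the lid's own frame, whose x points from the lid's front to the hinge and z out of its upper face). About 50 mm over the table with the lid shut
- lid_hinge_line (a point): Middle of the lid's hinge line at the back of the case; x to the back, y along the hinge, turning with the lid
- pen_center (a point): Centre of the white pen with red ends, 145 mm long (its own y axis), 11 mm wide (x) and 9 mm thick (z), about 15 g. It leans with its inner end on the case's floor and rests on the case's front rim to one side of the catch, rising about 11 degrees to the outer end, which sticks out some 60 mm in front of the case, toward the robot
- pen: The same pen; origin under its middle
- tray: Shallow clear acrylic tray with a printed sheet, fixed, 211 mm (x) x 278 mm (y), rims 12 mm high on three sides (none on the -x side), its y axis running roughly toward the robot, floor 3 mm over the table; origin at the centre of its underside. Two sherds lie on its +x half at about y +0.10 and -0.10; the half toward -x and the middle are free
- lamp: Bench magnifier, fixed: round foot 110 mm across and a 16 mm post behind the case, and a grey ring with a lens, 170 mm across, 252 to 278 mm over the table, centred 108 mm ahead (-x) of the post. It hangs over the whole lid and some 20 mm past the case's front, so an upright gripper does not fit over the lid: come in leaning, from the robot's side. Origin at the centre of the foot's underside
- flask: Pale long-necked glass flask, 100 mm wide, 146 mm tall, standing between the work places at the back; origin under its middle
- sherd_a: Glass sherd 45 x 36 x 14 mm on the tray; stays there
- sherd_b: Glass sherd 34 x 34 x 10 mm on the tray; stays there
- amber: Brown glass vial with white cap, 38 mm across, 67 mm tall, bystander on the right
- white: White vial with ribbed cap, 38 mm across, 56 mm tall, bystander on the left
Things that resemble listed ones, but are neither listed nor needed, are in the scene too. Leave any pink look-alike of the foam_pad alone.

How it is judged:
On the way, in this order (a step that is already met when the one before it is completed fails the run):
1. the pen lies in the tray, let go (x of pen_center in the frame of tray between -0.105 and 0.1 m and y of pen_center in the frame of tray between -0.135 and 0.135 m and z of pen_center in the frame of tray below 0.02 m and linear speed of pen below 0.03 m/s and contact force between pen and the fingers below 0.05 N), for 0.2 s.
2. the lid is snapped fully shut (value of joint case_lid below 0.025 rad), for 0.2 s.
At the end, for the whole second after the job is handed in: The case's lid is fully shut (hinge below 0.025 rad) behind its catch, and the pen lies at rest in the tray, its centre inside the rims and less than 20 mm above the tray's underside (value of joint case_lid below 0.025 rad and x of pen_center in the frame of tray between -0.105 and 0.1 m and y of pen_center in the frame of tray between -0.135 and 0.135 m and z of pen_center in the frame of tray below 0.02 m and linear speed of pen below 0.02 m/s); the robot touches nothing.
It fails at once if more than 30 N on the case or lid (contact force between foam_pad and the arm above 30 N or contact force between foam_pad and the fingers above 30 N).
It fails at once if the magnifier is bumped (over 3 N) (contact force between lamp and anything else above 3 N).
It fails at once if a bystander is shifted more than 25 mm (distance of any of flask, amber, white, sherd_a, sherd_b from where it was at the start of the episode above 0.025 m).
It fails at once if a standing vessel is tipped (angle between any of flask, amber, white's own z axis and vertical above 0.4 rad).
It also fails if it takes over 54 s, if anything falls off the work surface, if the arm or the gripper's body presses on something with over 40 N, if the wrist force passes 120 N, or if a joint passes its speed limit or range.

## Working session

There is one attempt and no reset: what is moved stays moved. The work goes in short steps, Python scripts to look and compute and a tool call to move; the robot and the scene stay as the last step left them, time stands still between calls to the robot, and variables do not carry over. Pictures are saved under pics/ and viewed, at most 10 in all, crops included, and the job is handed in when it is done.

Besides the shell and the picture viewer there is one more tool, called after "Request:" as name(argument=value, ...), one argument or row to a line, values as JSON. drive_tool: Moves the arm, as the interface text tells. Its arguments: {"type":"object","properties":{"rows":{"type":"array","items":{"type":"array"}},"jaw":{"type":"number"},"grip_force":{"type":"number"}},"required":["rows"]}

```bash
mkdir -p pics; python3 - <<'E'
from station import ctrl, vision
import cv2,json,pickle,numpy as np
o=ctrl.get_obs();print({k:np.round(v,3).tolist() for k,v in o.items()},ctrl.finger_overhang)
for n in("scene","top","wrist"):
    d=vision.get_image(n);pickle.dump(d,open(f"pics/{n}0.pkl","wb"));cv2.imwrite(f"pics/{n}0.png",d["image"])
    print(n,d["vertical_fov"],d["cx"],d["cy"],np.round(d["R"],3).tolist(),np.round(d["t"],3).tolist())
E
```

```text
{'t': 0.0, 'q': [1.03, 0.053, 1.614, 0.0, 1.476, -0.119], 'dq': [-0.0, 0.0, -0.002, 0.0, 0.001, -0.002], 'effort': [-0.0, -39.369, -37.017, 0.0, 0.007, -0.0], 'tool_pos': [0.256, 0.57, 0.303], 'tool_rot': [-0.657, -3.071, 0.003], 'contact_force': [-1.218, -0.282, 0.052], 'wrist_torque': [-0.022, -0.014, 0.012], 'grip_force': 0.0, 'opening': 0.085} 0.0726
scene 49.083165538939475 325.1081433230827 194.86758368398006 [[0.629, -0.777, 0.016], [-0.443, -0.375, -0.814], [0.639, 0.506, -0.58]] [-0.264, 0.256, 1.035]
top 55.85547816313888 323.25652316509905 202.0671581583359 [[0.151, -0.989, 0.006], [-0.954, -0.147, -0.261], [0.259, 0.034, -0.965]] [-0.067, 0.454, 1.074]
wrist 59.15144650664541 321.9550474271104 195.8738368522144 [[0.41, 0.912, -0.002], [0.881, -0.396, 0.26], [0.237, -0.108, -0.966]] [-0.624, -0.032, 0.378]
```

View pics/scene0.png

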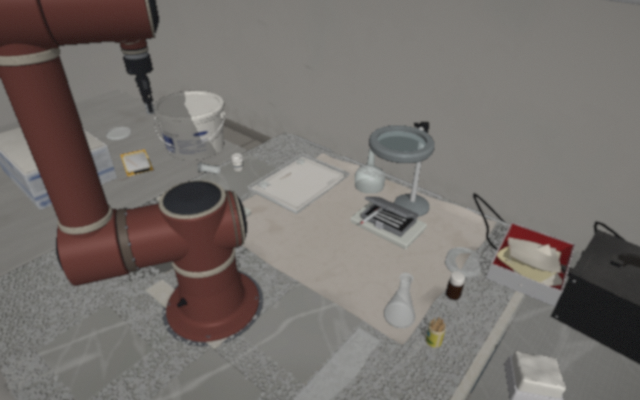

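View pics/top0.png

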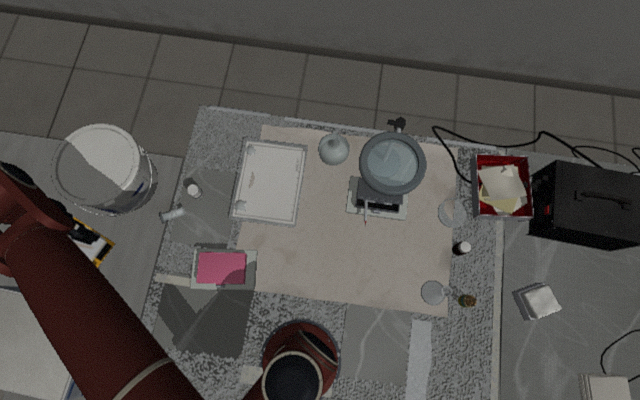

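The scene view shows the case at about (390,217) under the ring (402,143), with the tray at (298,183). The top view shows the tray at (269,181), the pad and case at (377,197) and the pen's outer end at (366,215). Pen candidates are the white stick at top (366,210), the white tube at top (172,213) and the dark bars in the case at top (378,206). The stick at (366,210) fits the description, and the pink pad at (221,267) is a decoy. I'll check the choice in a close crop.

```bash
python3 - <<'E'
import cv2,pickle,numpy as np
g=lambda n,x0,y0,w,h,k:cv2.resize(pickle.load(open(f"pics/{n}0.pkl","rb"))["image"][y0:y0+h,x0:x0+w],None,fx=k,fy=k,interpolation=cv2.INTER_CUBIC)
a=g("top",335,160,80,75,7);b=g("scene",340,165,100,75,6)
cv2.imwrite("pics/c1.png",np.clip(a*1.3,0,255));cv2.imwrite("pics/c2.png",np.clip(b*1.3,0,255))
E
```

```text
[ WARN:0@0.023] global loadsave.cpp:1063 imwrite_ Unsupported depth image for selected encoder is fallbacked to CV_8U.
```

View pics/c1.png

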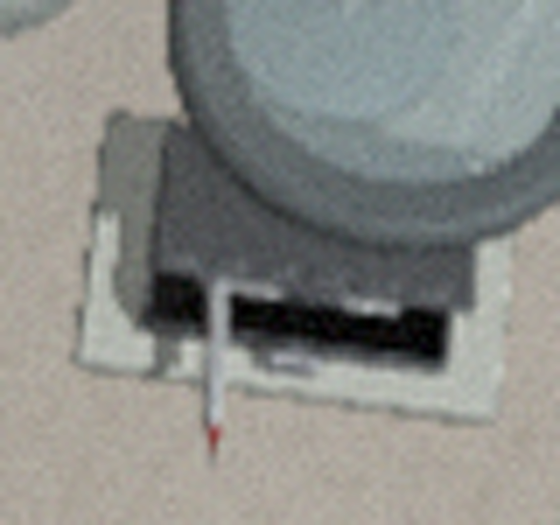

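View pics/c2.png

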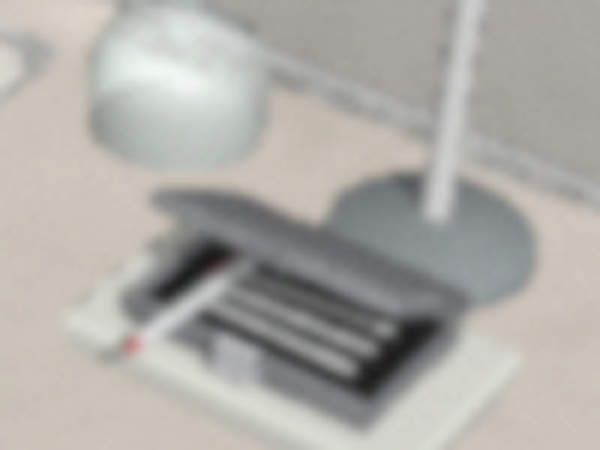

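The crops confirm the choice: a white pen with red ends, left of the metal catch. Pen tip is at crop1 (212,450) and crop2 (130,345), catch at (290,360) and (235,365).

```bash
cat > h.py <<'E'
import numpy as np,pickle,cv2
from scipy.spatial.transform import Rotation as Ro
def ray(d,u,v):
    f=200/np.tan(np.radians(d["vertical_fov"])/2)
    r=np.array([(u-d["cx"])/f,(v-d["cy"])/f,1]);R=np.array(d["R"]);return -R.T@np.array(d["t"]),R.T@r
def atz(d,u,v,z):
    c,r=ray(d,u,v);return c+r*(z-c[2])/r[2]
def proj(d,X):
    f=200/np.tan(np.radians(d["vertical_fov"])/2);p=np.asarray(d["R"])@X+d["t"];return np.array([f*p[0]/p[2]+d["cx"],f*p[1]/p[2]+d["cy"]])
def tri(*o):
    A=np.zeros((3,3));b=np.zeros(3)
    for d,u,v in o:
        c,r=ray(d,u,v);r/=np.linalg.norm(r);P=np.eye(3)-np.outer(r,r);A+=P;b+=P@c
    return np.linalg.solve(A,b)
E
python3 - <<'E'
from h import *
T=pickle.load(open("pics/top0.pkl","rb"));S=pickle.load(open("pics/scene0.pkl","rb"))
c1=lambda u,v:(T,335+(u+.5)/7-.5,160+(v+.5)/7-.5)
c2=lambda u,v:(S,340+(u+.5)/6-.5,165+(v+.5)/6-.5)
p=lambda n,x:print(n,np.round(x,4))
p("tip",tri(c1(212,452),c2(128,347)));p("catch",tri(c1(290,362),c2(238,362)))
p("lidL",tri(c1(155,270),c2(155,203)));p("lidR",tri(c1(472,305),c2(430,312)))
for q in((80,367),(497,420),(108,115)):p("pad",atz(*c1(*q),.02))
p("padL",atz(*c2(65,318),.02));p("padR",atz(*c2(520,352),.02))
p("penrim@.043",atz(*c1(215,345),.045)); 
for q in((247,140),(307,145),(230,215),(294,224)):p("tray",atz(T,*q,.01))
p("flask",atz(T,333,150,.05)); p("ring",atz(T,392,163,.278)); p("ringS",tri((T,392,163),(S,402,143)))
E
```

```text
tip [ 0.4117 -0.1299  0.0577]
catch [ 0.4616 -0.1602  0.0337]
lidL [ 0.4801 -0.0946  0.0842]
lidR [ 0.4893 -0.2327  0.0818]
pad [ 0.4487 -0.07    0.02  ]
pad [ 0.4529 -0.2548  0.02  ]
pad [ 0.5673 -0.0666  0.02  ]
padL [ 0.4506 -0.069   0.02  ]
padR [ 0.5703 -0.2517  0.02  ]
penrim@.043 [ 0.4611 -0.1258  0.045 ]
tray [0.6429 0.2845 0.01  ]
tray [0.6556 0.0868 0.01  ]
tray [0.3867 0.2853 0.01  ]
tray [0.3888 0.0837 0.01  ]
flask [ 0.6343 -0.0013  0.05  ]
ring [ 0.5255 -0.158   0.278 ]
ringS [ 0.5314 -0.1604  0.2648]
```

```bash
cat >> h.py <<'E'
def state(g=None):
    from station import ctrl
    o=ctrl.get_obs();R=Ro.from_rotvec(o["tool_rot"]).as_matrix();p=np.array(o["tool_pos"])
    print("t%.2f"%o["t"],"q",np.round(o["q"],3),"p",np.round(p,4),"\nR",np.round(R,3).tolist(),"F",np.round(o["contact_force"],1),"open",round(o["opening"],4),"gf",round(o["grip_force"],1))
    print("lean deg",round(np.degrees(np.arccos(-R[2,2])),1),"grasp",np.round(p+.054*R[:,2],4),"tips",np.round(p+.0726*R[:,2],4))
    if g is not None: print("shift for goal",np.round(R.T@(np.array(g)-p),4))
    return o,R,p
E
python3 -c "
from h import *
state([.45,0.05,.55])"
```

```text
t0.15 q [ 1.03   0.053  1.614  0.     1.476 -0.119] p [0.2557 0.5699 0.303 ] 
R [[-0.912, 0.409, -0.001], [0.409, 0.912, -0.001], [0.0, -0.002, -1.0]] F [-0.2 -0.2  0.7] open 0.0853 gf 0.0
lean deg 0.1 grasp [0.2556 0.5698 0.249 ] tips [0.2556 0.5698 0.2304]
shift for goal [-0.3901 -0.3952 -0.2465]
```

Request:
drive_tool(
  rows=[
    [[-0.03,-0.03,-0.02],0],
    [[-0.03,-0.03,-0.02],0],
    [[-0.03,-0.03,-0.02],0],
    [[-0.03,-0.03,-0.02],0],
    [[-0.03,-0.03,-0.02],0],
    [[-0.03,-0.03,-0.02],0],
    [[-0.03,-0.03,-0.02],0],
    [[-0.03,-0.03,-0.02],0],
    [[-0.03,-0.03,-0.02],0],
    [[-0.03,-0.03,-0.02],0],
  ],
)

```text
t: 1.15
tool_pos: [0.4068, 0.172, 0.5045]
tool_rot: [0.657, 3.072, 0.0]
contact_force: [1.1, 1.4, 0.3]
opening: 0.0855
grip_force: 0.0
```

Request:
drive_tool(
  rows=[
    [[-0.03,-0.03,-0.02],0],
    [[-0.03,-0.03,-0.02],0],
    [[-0.03,-0.03,-0.02],0],
    [[0,0,0],-0.14],
    [[0,0,0],-0.14],
    [[0,0,0],-0.14],
    [[0,0,-0.04],0],
    [[0,0,-0.04],0],
    [[0,0,-0.04],0],
  ],
)

```text
t: 2.05
tool_pos: [0.4518, 0.0547, 0.6847]
tool_rot: [-0.003, -3.14, -0.0]
contact_force: [0.1, -0.4, 0.1]
opening: 0.0854
grip_force: 0.0
```

```bash
python3 -c "
from h import *
state()"
```

```text
t2.05 q [-0.043 -0.28   1.289 -0.     2.134 -1.612] p [0.4518 0.0547 0.6847] 
R [[-1.0, 0.002, -0.001], [0.002, 1.0, 0.0], [0.001, 0.0, -1.0]] F [ 0.1 -0.4  0.1] open 0.0854 gf 0.0
lean deg 0.1 grasp [0.4517 0.0547 0.6307] tips [0.4517 0.0547 0.6121]
```

Request:
drive_tool(
  rows=[
    [[0,0,-0.05],0],
    [[0,0,-0.05],0],
    [[0,0,-0.05],0],
    [[0,0,-0.05],0],
    [[0,0,-0.05],0],
    [[0,0,-0.05],0],
    [[0,0,-0.05],0],
  ],
)

```text
t: 2.75
tool_pos: [0.4386, 0.0534, 0.9579]
tool_rot: [0.003, 3.075, -0.002]
contact_force: [-0.5, 0.1, -0.3]
opening: 0.0856
grip_force: 0.0
```

```bash
python3 -c "
from h import *
state()"
```

```text
t2.75 q [-0.048  0.158  0.299  0.003  2.619 -1.614] p [0.4386 0.0534 0.9579] 
R [[-0.998, 0.002, 0.066], [0.002, 1.0, -0.002], [-0.066, -0.002, -0.998]] F [-0.5  0.1 -0.3] open 0.0856 gf 0.0
lean deg 3.8 grasp [0.4422 0.0533 0.904 ] tips [0.4435 0.0533 0.8855]
```

The tool does lean outward at the reach limit, so I'll keep pushing.

Request:
drive_tool(
  rows=[
    [[-0.03,0,-0.04],0],
    [[-0.03,0,-0.04],0],
    [[-0.03,0,-0.04],0],
    [[-0.03,0,-0.04],0],
    [[-0.03,0,-0.04],0],
  ],
)

```text
t: 3.25
tool_pos: [0.4719, 0.0435, 0.9764]
tool_rot: [0.002, 2.982, 0.007]
contact_force: [-0.4, 0.7, -0.3]
opening: 0.0856
grip_force: 0.0
```

```bash
python3 -c "
from h import *
state()"
```

```text
t3.25 q [-0.073  0.306  0.057  0.033  2.619 -1.612] p [0.4719 0.0435 0.9764] 
R [[-0.987, 0.001, 0.159], [0.002, 1.0, 0.005], [-0.159, 0.005, -0.987]] F [-0.4  0.7 -0.3] open 0.0856 gf 0.0
lean deg 9.1 grasp [0.4805 0.0438 0.9231] tips [0.4834 0.0439 0.9047]
```

Request:
drive_tool(
  rows=[
    [[0.03,0,-0.04],0],
    [[0.03,0,-0.04],0],
    [[0.03,0,-0.04],0],
    [[0.03,0,-0.04],0],
    [[0.03,0,-0.04],0],
    [[0.03,0,-0.04],0],
  ],
)

```text
t: 3.85
tool_pos: [0.2838, 0.0602, 1.0659]
tool_rot: [0.006, 2.744, -0.024]
contact_force: [0.3, 0.0, 0.9]
opening: 0.0856
grip_force: 0.0
```

```bash
python3 -c "
from h import *
state()"
```

```text
t3.85 q [-0.051  0.069  0.055  0.004  2.62  -1.614] p [0.2838 0.0602 1.0659] 
R [[-0.922, 0.008, 0.387], [0.001, 1.0, -0.018], [-0.387, -0.016, -0.922]] F [0.3 0.  0.9] open 0.0856 gf 0.0
lean deg 22.8 grasp [0.3047 0.0592 1.0161] tips [0.3119 0.0589 0.999 ]
```

Request:
drive_tool(
  rows=[
    [[0.035,0,-0.035],0],
    [[0.035,0,-0.035],0],
    [[0.035,0,-0.035],0],
    [[0.035,0,-0.035],0],
    [[0.035,0,-0.035],0],
  ],
)

```text
t: 4.35
tool_pos: [0.1232, 0.0932, 1.0941]
tool_rot: [0.014, 2.622, -0.058]
contact_force: [-1.0, 0.4, -0.8]
opening: 0.0854
grip_force: 0.0
```

```bash
python3 -c "
from h import *
state()"
```

```text
t4.35 q [ 0.581 -0.054  0.055 -0.668  2.62  -1.647] p [0.1232 0.0932 1.0941] 
R [[-0.868, 0.021, 0.496], [-0.001, 0.999, -0.044], [-0.496, -0.039, -0.867]] F [-1.   0.4 -0.8] open 0.0854 gf 0.0
lean deg 29.8 grasp [0.15   0.0909 1.0473] tips [0.1592 0.09   1.0311]
```

Request:
drive_tool(
  rows=[
    [[-0.025,-0.002,0.042],0],
    [[-0.025,-0.002,0.042],0],
    [[-0.025,-0.002,0.042],0],
    [[-0.025,-0.002,0.042],0],
    [[-0.025,-0.002,0.042],0],
    [[-0.025,-0.002,0.042],0],
    [[-0.025,-0.002,0.042],0],
    [[-0.025,-0.002,0.042],0],
    [[-0.025,-0.002,0.042],0],
    [[-0.025,-0.002,0.042],0],
  ],
)

```text
t: 5.35
tool_pos: [0.5397, 0.0573, 0.8637]
tool_rot: [0.008, 2.62, -0.073]
contact_force: [0.7, 0.6, -0.1]
opening: 0.0852
grip_force: 0.0
```

```bash
python3 -c "
from h import *
state()
T=pickle.load(open('pics/top0.pkl','rb'))
print(atz(T,320,45,-.8),atz(T,320,45,0),-np.array(T['R']).T@T['t'])"
```

```text
t5.35 q [-0.013 -0.117  0.866 -0.049  1.87  -1.605] p [0.5397 0.0573 0.8637] 
R [[-0.867, 0.02, 0.497], [-0.008, 0.999, -0.053], [-0.498, -0.05, -0.866]] F [ 0.7  0.6 -0.1] open 0.0852 gf 0.0
lean deg 30.0 grasp [0.5665 0.0544 0.8169] tips [0.5758 0.0534 0.8008]
[ 1.65993797  0.20133214 -0.8       ] [1.04819845 0.10450865 0.        ] [ 0.16462048 -0.03534026  1.15549568]
```

Request:
drive_tool(
  rows=[
    [[-0.04,0,-0.029],0],
    [[-0.04,0,-0.029],0],
    [[-0.04,0,-0.029],0],
    [[-0.04,0,-0.029],0],
    [[-0.04,0,-0.029],0],
    [[-0.04,0,-0.029],0],
    [[-0.04,0,-0.029],0],
  ],
)

```text
t: 6.05
tool_pos: [0.5788, 0.0579, 1.0039]
tool_rot: [0.002, 2.51, -0.067]
contact_force: [0.5, -0.0, 0.7]
opening: 0.0855
grip_force: 0.0
```

```bash
python3 -c "
from h import *
state()"
```

```text
t6.05 q [-0.014  0.33   0.055 -0.048  2.124 -1.621] p [0.5788 0.0579 1.0039] 
R [[-0.808, 0.017, 0.589], [-0.014, 0.999, -0.049], [-0.59, -0.048, -0.806]] F [ 0.5 -0.   0.7] open 0.0855 gf 0.0
lean deg 36.3 grasp [0.6107 0.0553 0.9603] tips [0.6216 0.0544 0.9453]
```

Request:
drive_tool(
  rows=[
    [[-0.04,0,-0.029],0],
    [[-0.04,0,-0.029],0],
    [[-0.04,0,-0.029],0],
    [[-0.04,0,-0.029],0],
  ],
)

```text
t: 6.45
tool_pos: [0.5601, 0.055, 1.0348]
tool_rot: [-0.003, 2.403, -0.061]
contact_force: [-0.7, 0.4, 0.7]
opening: 0.0855
grip_force: 0.0
```

```bash
python3 -c "
from h import *
state([.30,-.05,.40])"
```

```text
t6.45 q [-0.024  0.291  0.055 -0.031  2.057 -1.622] p [0.5601 0.055  1.0348] 
R [[-0.74, 0.015, 0.672], [-0.019, 0.999, -0.043], [-0.672, -0.045, -0.739]] F [-0.7  0.4  0.7] open 0.0855 gf 0.0
lean deg 42.3 grasp [0.5964 0.0527 0.9949] tips [0.6089 0.0519 0.9811]
shift for goal [ 0.6212 -0.0802  0.2989]
```

Request:
drive_tool(
  rows=[
    [[0.041,-0.005,0.02],0],
    [[0.041,-0.005,0.02],0],
    [[0.041,-0.005,0.02],0],
    [[0.041,-0.005,0.02],0],
    [[0.041,-0.005,0.02],0],
    [[0.041,-0.005,0.02],0],
    [[0.041,-0.005,0.02],0],
    [[0.041,-0.005,0.02],0],
    [[0.041,-0.005,0.02],0],
    [[0.041,-0.005,0.02],0],
  ],
)

```text
t: 7.45
tool_pos: [0.4064, -0.0062, 0.6597]
tool_rot: [-0.004, 2.402, -0.064]
contact_force: [0.5, 0.2, 0.6]
opening: 0.0853
grip_force: 0.0
```

Request:
drive_tool(
  rows=[
    [[0.041,-0.005,0.02],0],
    [[0.041,-0.005,0.02],0],
    [[0.041,-0.005,0.02],0],
    [[0.041,-0.005,0.02],0],
    [[0.041,-0.005,0.02],0],
  ],
)

```text
t: 7.95
tool_pos: [0.3765, -0.0476, 0.4669]
tool_rot: [-0.005, 2.441, -0.059]
contact_force: [0.5, -0.5, 0.6]
opening: 0.0854
grip_force: 0.0
```

```bash
python3 -c "
from h import *
state([.30,-.12,.25])"
```

```text
t7.95 q [-0.465 -1.01   2.163  0.262  1.336 -2.014] p [ 0.3765 -0.0476  0.4669] 
R [[-0.765, 0.012, 0.644], [-0.019, 0.999, -0.041], [-0.644, -0.044, -0.764]] F [ 0.5 -0.5  0.6] open 0.0854 gf 0.0
lean deg 40.2 grasp [ 0.4113 -0.0498  0.4257] tips [ 0.4233 -0.0506  0.4115]
shift for goal [ 0.1996 -0.0637  0.1195]
```

```bash
python3 -c "
from h import *
state([.41,-.12,.22])"
```

```text
t7.95 q [-0.465 -1.01   2.163  0.262  1.336 -2.014] p [ 0.3765 -0.0476  0.4669] 
R [[-0.765, 0.012, 0.644], [-0.019, 0.999, -0.041], [-0.644, -0.044, -0.764]] F [ 0.5 -0.5  0.6] open 0.0854 gf 0.0
lean deg 40.2 grasp [ 0.4113 -0.0498  0.4257] tips [ 0.4233 -0.0506  0.4115]
shift for goal [ 0.1347 -0.0611  0.2132]
```

```bash
python3 -c "
from h import *
state([.365,-.12,.22])"
```

```text
t7.95 q [-0.465 -1.01   2.163  0.262  1.336 -2.014] p [ 0.3765 -0.0476  0.4669] 
R [[-0.765, 0.012, 0.644], [-0.019, 0.999, -0.041], [-0.644, -0.044, -0.764]] F [ 0.5 -0.5  0.6] open 0.0854 gf 0.0
lean deg 40.2 grasp [ 0.4113 -0.0498  0.4257] tips [ 0.4233 -0.0506  0.4115]
shift for goal [ 0.1692 -0.0616  0.1842]
```

Request:
drive_tool(
  rows=[
    [[0.028,-0.01,0.031],0],
    [[0.028,-0.01,0.031],0],
    [[0.028,-0.01,0.031],0],
    [[0.028,-0.01,0.031],0],
    [[0.028,-0.01,0.031],0],
    [[0.028,-0.01,0.031],0],
  ],
)

```text
t: 8.55
tool_pos: [0.3796, -0.1219, 0.2225]
tool_rot: [-0.007, 2.448, -0.06]
contact_force: [0.8, -1.1, 0.0]
opening: 0.0855
grip_force: 0.0
```

```bash
python3 - <<'E'
from h import *
from station import vision
state()
d=vision.get_image("wrist");pickle.dump(d,open("pics/w1.pkl","wb"));cv2.imwrite("pics/w1.png",d["image"])
print(np.array(d["R"]).T@-np.array(d["t"]))
E
```

```text
t8.55 q [-0.705 -0.949  2.535  0.466  1.018 -2.419] p [ 0.3796 -0.1219  0.2225] 
R [[-0.77, 0.011, 0.639], [-0.021, 0.999, -0.042], [-0.638, -0.045, -0.768]] F [ 0.8 -1.1  0. ] open 0.0855 gf 0.0
lean deg 39.8 grasp [ 0.4141 -0.1242  0.181 ] tips [ 0.4259 -0.1249  0.1667]
[ 0.28300389 -0.11982006  0.23395822]
```

View pics/w1.png

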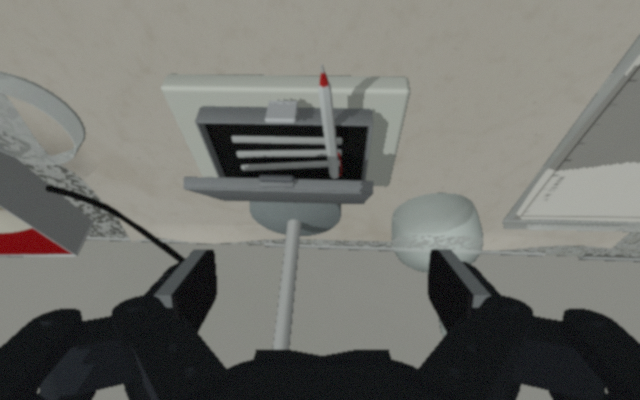

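The wrist view (upside down) shows the pen from outer tip (323,68) to inner end (335,175), the catch at (283,105), the pad's front edge at row ~80 and the raised lid's front edge along row ~187.

```bash
python3 - <<'E'
from h import *
T=pickle.load(open("pics/top0.pkl","rb"));S=pickle.load(open("pics/scene0.pkl","rb"));W=pickle.load(open("pics/w1.pkl","rb"))
c1=lambda u,v:(T,335+(u+.5)/7-.5,160+(v+.5)/7-.5)
c2=lambda u,v:(S,340+(u+.5)/6-.5,165+(v+.5)/6-.5)
p=lambda n,x:print(n,np.round(x,4))
p("tip",tri(c1(212,458),c2(126,349),(W,323,68)));p("tipz.054",atz(W,323,68,.054));p("inner z.028",atz(W,336,175,.028));p("rim .043",atz(W,327,108,.043))
p("inner tri",tri(c2(228,262),(W,336,175)))
p("catch .047",atz(W,283,99,.047));p("padFL",atz(W,410,79,.02));p("padFR",atz(W,163,77,.02))
p("lidL",tri(c1(155,270),(W,371,181)));p("lidR",tri(c1(472,305),(W,184,181)))
E
cat > /dev/null <<'E'
E
```

```text
tip [ 0.4089 -0.1296  0.0566]
tipz.054 [ 0.4084 -0.1288  0.054 ]
inner z.028 [ 0.5408 -0.119   0.028 ]
rim .043 [ 0.4479 -0.1268  0.043 ]
inner tri [ 0.5156 -0.1193  0.0444]
catch .047 [ 0.4375 -0.1561  0.047 ]
padFL [ 0.4398 -0.0689  0.02  ]
padFR [ 0.442  -0.2476  0.02  ]
lidL [ 0.4802 -0.0941  0.0808]
lidR [ 0.4844 -0.2283  0.0828]
```

Widths come out about 5% short, so the lens seems to be non-pinhole. I'll test a lens model against the known pad and tray sizes.

```bash
cat >> h.py <<'E'
K=0.0
_ray=ray
def ray(d,u,v):
    f=200/np.tan(np.radians(d["vertical_fov"])/2)
    rd=np.hypot(u-d["cx"],v-d["cy"])/f
    if K=="eq": s=np.tan(rd)/rd if rd>1e-6 else 1
    else:
        r=rd
        for _ in range(30): r=rd/(1+K*r*r)
        s=r/rd
    return _ray(d,d["cx"]+(u-d["cx"])*s,d["cy"]+(v-d["cy"])*s)
E
python3 - <<'E'
import h
from h import *
T=pickle.load(open("pics/top0.pkl","rb"));S=pickle.load(open("pics/scene0.pkl","rb"));W=pickle.load(open("pics/w1.pkl","rb"))
c1=lambda u,v:(T,335+(u+.5)/7-.5,160+(v+.5)/7-.5)
c2=lambda u,v:(S,340+(u+.5)/6-.5,165+(v+.5)/6-.5)
n=np.linalg.norm
for k in(0,-.1,-.2,-.3,-.4,"eq"):
    h.K=k;print("K",k)
    a,b,c=[atz(*c1(*q),.02) for q in((80,367),(497,420),(108,115))];print(" top pad",n(a-b).round(4),n(a-c).round(4),a.round(4),b.round(4))
    a,b=atz(*c2(65,318),.02),atz(*c2(520,352),.02);print(" scene diag",n(a-b).round(4),a.round(4),b.round(4))
    a,b=atz(W,410,79,.02),atz(W,163,77,.02);print(" wrist pad",n(a-b).round(4),a.round(4),b.round(4))
    print(" tip",tri(c1(212,458),c2(126,349),(W,323,68)).round(4),atz(W,323,68,.054).round(4),"inner",atz(W,336,175,.028).round(4),tri(c2(228,262),(W,336,175)).round(4),"catch",atz(W,283,99,.047).round(4),"lid",tri(c1(155,270),(W,371,181)).round(4),tri(c1(472,305),(W,184,181)).round(4))
    t=[atz(T,*q,.012) for q in((247,140),(307,145),(230,215),(294,224))];print(" tray",n(t[0]-t[1]).round(3),n(t[0]-t[2]).round(3),n(t[1]-t[3]).round(3),np.round(t,3)[:,:2].tolist())
E
```

```text
K 0
 top pad 0.1849 0.1186 [ 0.4487 -0.07    0.02  ] [ 0.4529 -0.2548  0.02  ]
 scene diag 0.2184 [ 0.4506 -0.069   0.02  ] [ 0.5703 -0.2517  0.02  ]
 wrist pad 0.1787 [ 0.4398 -0.0689  0.02  ] [ 0.442  -0.2476  0.02  ]
 tip [ 0.4089 -0.1296  0.0566] [ 0.4084 -0.1288  0.054 ] inner [ 0.5408 -0.119   0.028 ] [ 0.5156 -0.1193  0.0444] catch [ 0.4375 -0.1561  0.047 ] lid [ 0.4802 -0.0941  0.0808] [ 0.4844 -0.2283  0.0828]
 tray 0.198 0.256 0.266 [[0.642, 0.284], [0.655, 0.087], [0.386, 0.285], [0.388, 0.083]]
K -0.1
 top pad 0.1862 0.1187 [ 0.4487 -0.07    0.02  ] [ 0.4528 -0.2561  0.02  ]
 scene diag 0.22 [ 0.4506 -0.0691  0.02  ] [ 0.5707 -0.2534  0.02  ]
 wrist pad 0.1823 [ 0.4381 -0.0681  0.02  ] [ 0.4385 -0.2504  0.02  ]
 tip [ 0.4087 -0.1298  0.0563] [ 0.4073 -0.1288  0.054 ] inner [ 0.5408 -0.119   0.028 ] [ 0.5161 -0.1193  0.0441] catch [ 0.4368 -0.1562  0.047 ] lid [ 0.4802 -0.0941  0.0808] [ 0.4844 -0.2296  0.0828]
 tray 0.2 0.258 0.267 [[0.643, 0.286], [0.655, 0.087], [0.386, 0.287], [0.388, 0.084]]
K -0.2
 top pad 0.1875 0.1188 [ 0.4487 -0.07    0.02  ] [ 0.4527 -0.2574  0.0
[... 1276 characters left out ...]
93  0.0429] catch [ 0.4344 -0.1568  0.047 ] lid [ 0.4803 -0.0941  0.0808] [ 0.484  -0.234   0.0831]
 tray 0.205 0.263 0.269 [[0.647, 0.293], [0.657, 0.087], [0.384, 0.292], [0.388, 0.084]]
K eq
 top pad 0.1891 0.119 [ 0.4487 -0.0701  0.02  ] [ 0.4526 -0.2591  0.02  ]
 scene diag 0.2237 [ 0.4505 -0.0693  0.02  ] [ 0.5717 -0.2573  0.02  ]
 wrist pad 0.1906 [ 0.4339 -0.0663  0.02  ] [ 0.4303 -0.2569  0.02  ]
 tip [ 0.408  -0.13    0.0556] [ 0.4045 -0.1287  0.054 ] inner [ 0.5407 -0.119   0.028 ] [ 0.5172 -0.1193  0.0432] catch [ 0.4351 -0.1566  0.047 ] lid [ 0.4802 -0.0941  0.0808] [ 0.4843 -0.2326  0.0828]
 tray 0.204 0.262 0.268 [[0.646, 0.291], [0.656, 0.087], [0.384, 0.291], [0.388, 0.084]]
```

Equidistant lens model fits (pad 0.189/0.191, diagonal 0.224). I'll turn to match the pen's heading, then go down.

```bash
sed -i 's/^K=0.0/K="eq"/' h.py; python3 -c "
from h import *
import math
o,R,p=state()
R2=R@Ro.from_rotvec([0,0,-.14]).as_matrix();print(R2.round(3).tolist())
for z in(.15,.093): print(R2.T@(np.array([.3895,-.1267,z])-p))"
```

```text
t8.60 q [-0.708 -0.944  2.546  0.465  1.018 -2.422] p [ 0.3768 -0.1211  0.2125] 
R [[-0.778, 0.011, 0.628], [-0.015, 0.999, -0.036], [-0.628, -0.037, -0.777]] F [-2.3  3.1 -7.6] open 0.0854 gf 0.0
lean deg 39.0 grasp [ 0.4107 -0.123   0.1706] tips [ 0.4224 -0.1237  0.1561]
[[-0.772, -0.097, 0.628], [-0.154, 0.987, -0.036], [-0.617, -0.125, -0.777]]
[0.02961339 0.00101764 0.05677267]
[0.06477969 0.0081294  0.10106437]
```

Request:
drive_tool(
  rows=[
    [[0,0,0],-0.14],
    [[0.015,0,0.028],0],
    [[0.015,0,0.028],0],
    [[0,0,0],0],
  ],
)

```text
t: 9.0
tool_pos: [0.391, -0.1268, 0.1563]
tool_rot: [-0.177, 2.455, -0.11]
contact_force: [-0.4, 0.2, 0.3]
opening: 0.0855
grip_force: 0.0
```

```bash
python3 -c "
from h import *
o,R,p=state()
print(R.T@(np.array([.424,-.129,.0515])-.054*R[:,2]-p))"
```

```text
t9.00 q [-0.693 -0.771  2.563  0.528  0.844 -2.661] p [ 0.391  -0.1268  0.1563] 
R [[-0.77, -0.099, 0.631], [-0.155, 0.987, -0.034], [-0.619, -0.124, -0.775]] F [-0.4  0.2  0.3] open 0.0855 gf 0.0
lean deg 39.2 grasp [ 0.425  -0.1287  0.1145] tips [ 0.4368 -0.1293  0.1   ]
[0.03982852 0.00758873 0.04818633]
```

Request:
drive_tool(
  rows=[
    [[0.014,0.003,0.016],0],
    [[0.013,0.003,0.016],0],
    [[0.013,0.002,0.016],0],
    [[0,0,0],0],
  ],
)

```text
t: 9.4
tool_pos: [0.394, -0.1291, 0.0963]
tool_rot: [-0.178, 2.453, -0.112]
contact_force: [-0.1, -0.4, 0.1]
opening: 0.0855
grip_force: 0.0
```

```bash
python3 - <<'E'
from h import *
from station import vision
o,R,p=state()
print(R.T@(np.array([.424,-.129,.0515])-.054*R[:,2]-p))
d=vision.get_image("wrist");pickle.dump(d,open("pics/w2.pkl","wb"));cv2.imwrite("pics/w2.png",d["image"])
E
```

```text
t9.40 q [-0.692 -0.592  2.581  0.645  0.677 -2.822] p [ 0.394  -0.1291  0.0963] 
R [[-0.768, -0.1, 0.632], [-0.157, 0.987, -0.035], [-0.62, -0.126, -0.774]] F [-0.1 -0.4  0.1] open 0.0855 gf 0.0
lean deg 39.3 grasp [ 0.4281 -0.131   0.0545] tips [ 0.4399 -0.1316  0.0401]
[ 0.00472109  0.00273848 -0.00032036]
```

View pics/w2.png

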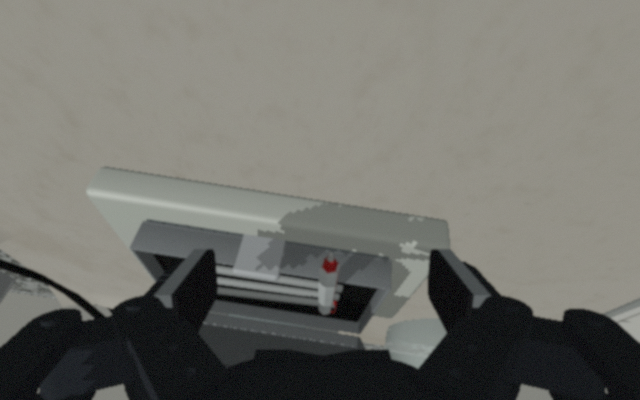

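The wrist view shows the pen's outer end at (328,258), between the fingers (pads at columns 210 and 435). Closing now.

Request:
drive_tool(
  rows=[
    [[0,0,0],0],
    [[0,0,0],0],
    [[0,0,0],0],
    [[0,0,0],0],
    [[0,0,0],0],
    [[0,0,0],0],
    [[0,0,0],0],
    [[0,0,0],0],
  ],
  jaw=1,
  grip_force=25,
)

```text
t: 10.25
tool_pos: [0.3937, -0.1292, 0.096]
tool_rot: [-0.178, 2.452, -0.114]
contact_force: [-0.5, -0.0, 1.4]
opening: 0.0072
grip_force: 25.2
```

Opening 7.2 mm at 25 N, so it holds the pen. Joint 3 is at its inner limit though, so pulling straight back needs planning. I'll fit the arm's kinematics from the logged poses and look for a feasible pull-out.

```bash
cat > kin.py <<'E'
import numpy as np
from scipy.optimize import least_squares
from scipy.spatial.transform import Rotation as Ro
E=lambda a,t:Ro.from_euler(a,t).as_matrix()
D=[([1.03,.053,1.614,0,1.476,-.119],[.2557,.5699,.303],[-.657,-3.071,.003]),
([-.043,-.28,1.289,0,2.134,-1.612],[.4518,.0547,.6847],[-.003,-3.14,0]),
([-.048,.158,.299,.003,2.619,-1.614],[.4386,.0534,.9579],[.003,3.075,-.002]),
([-.073,.306,.057,.033,2.619,-1.612],[.4719,.0435,.9764],[.002,2.982,.007]),
([-.051,.069,.055,.004,2.62,-1.614],[.2838,.0602,1.0659],[.006,2.744,-.024]),
([.581,-.054,.055,-.668,2.62,-1.647],[.1232,.0932,1.0941],[.014,2.622,-.058]),
([-.013,-.117,.866,-.049,1.87,-1.605],[.5397,.0573,.8637],[.008,2.62,-.073]),
([-.024,.291,.055,-.031,2.057,-1.622],[.5601,.055,1.0348],[-.003,2.403,-.061]),
([-.693,-.771,2.563,.528,.844,-2.661],[.391,-.1268,.1563],[-.177,2.455,-.11]),
([-.692,-.592,2.581,.645,.677,-2.822],[.394,-.1291,.0963],[-.178,2.453,-.112])]
def fk(q,P,Rt=None):
    zs,a,dy,L1,e,L2,L3,q6o,s4,s6=P
    R=E('z',q[0]);p=np.array([0,0,zs])+R@[a,dy,0]
    R=R@E('y',q[1]);p=p+R@[0,0,L1]
    R=R@E('y',q[2]);p=p+R@[e,0,L2]
    R=R@E('z',s4*q[3])@E('y',q[4]);p=p+R@[0,0,L3]
    return p,R@E('z',s6*q[5]+q6o)
def fit():
    best=None
    for s4 in(1,-1):
      for s6 in(1,-1):
       for o in(0,np.pi/2,np.pi,-np.pi/2):
        def f(P):
            P=np.r_[P,s4,s6];r=[]
            for q,p,w in D:
                a,R=fk(q,P);r+=list((a-p)*3)+list((R.T@Ro.from_rotvec(w).as_matrix()-np.eye(3)).ravel()*.3)
            return r
        s=least_squares(f,[.4,0,.07,.45,0,.4,.2,o])
        if best is None or s.cost<best[0]: best=(s.cost,np.r_[s.x,s4,s6])
    return best
if __name__=="__main__":
    c,P=fit();print(c,P.round(4));np.save("P.npy",P)
    for q,p,w in D: print((fk(q,P)[0]-p).round(4),end=" ")
E
python3 kin.py
```

```text
2.5285261034354363e-06 [0.2382 0.     0.0741 0.4264 0.0958 0.6099 0.2071 1.5708 1.     1.    ]
[-0.     -0.0001 -0.    ] [ 0.      0.0001 -0.    ] [ 0.0002  0.0001 -0.0002] [-0.     -0.0002  0.0001] [-0.0003 -0.      0.0001] [0.0001 0.     0.    ] [-0.0001  0.0001  0.0001] [0. 0. 0.] [-0.0001 -0.0001 -0.0002] [0.0002 0.     0.0002]
```

```bash
cat >> kin.py <<'E'
LO=np.array([-3.01,-1.01,.06,-1.02,.09,-3.14]);HI=np.array([3.01,2.22,2.58,4.17,2.62,3.14])
def ik(p,R,q0,P):
    def f(q):
        a,Rq=fk(q,P);return np.r_[(a-p)*10,(Ro.from_matrix(Rq.T@R).as_rotvec())*2]
    s=least_squares(f,np.clip(q0,LO+1e-4,HI-1e-4),bounds=(LO,HI));return s.x,np.abs(s.fun).max()
E
python3 - <<'E'
from kin import *;from h import state
P=np.load("P.npy");o,R,p=state();q0=np.array(o["q"])
print("wrist",p-.2071*R[:,2])
for turn in(0,-.3,-.6,.3):
  R2=R@E('z',turn)
  for dy in(-.15,-.1,-.05,0,.05,.1):
    s=""
    for dz in(0,.03,.06):
        b=0
        for dx in np.arange(0,-.13,-.01):
            if min(ik(p+[dx,dy,dz],R2,q0+[g,0,0,0,0,0],P)[1] for g in(0,-.4,.4))<.01: b=dx
            elif b: break
        s+=" %.2f"%b
    print(turn,dy,s)
E
```

```text
t10.25 q [-0.693 -0.593  2.583  0.646  0.675 -2.824] p [ 0.3937 -0.1292  0.096 ] 
R [[-0.768, -0.099, 0.633], [-0.157, 0.987, -0.037], [-0.621, -0.128, -0.773]] F [-0.5 -0.   1.4] open 0.0072 gf 25.2
lean deg 39.3 grasp [ 0.4279 -0.1312  0.0542] tips [ 0.4397 -0.1319  0.0399]
wrist [ 0.26264411 -0.12164266  0.25615903]
0 -0.15  0.00 0.00 -0.03
0 -0.1  0.00 -0.06 -0.09
0 -0.05  -0.03 -0.03 -0.04
0 0  0.00 0.00 -0.01
0 0.05  0.00 0.00 0.00
0 0.1  0.00 0.00 0.00
-0.3 -0.15  0.00 0.00 0.00
-0.3 -0.1  0.00 0.00 0.00
-0.3 -0.05  0.00 0.00 0.00
-0.3 0  0.00 0.00 -0.01
-0.3 0.05  0.00 0.00 0.00
-0.3 0.1  0.00 0.00 0.00
-0.6 -0.15  0.00 0.00 0.00
-0.6 -0.1  0.00 0.00 0.00
-0.6 -0.05  0.00 0.00 0.00
-0.6 0  0.00 0.00 0.00
-0.6 0.05  0.00 0.00 0.00
-0.6 0.1  0.00 0.00 0.00
0.3 -0.15  -0.12 -0.12 -0.12
0.3 -0.1  -0.07 -0.08 -0.09
0.3 -0.05  -0.03 -0.03 -0.04
0.3 0  0.00 0.00 -0.01
0.3 0.05  0.00 0.00 0.00
0.3 0.1  0.00 0.00 0.00
```

Plan: release, go back up, and push inward at the limit to reduce the lean to about 22°. At that lean a straight 80 mm pull is reachable. Then regrasp.

Request:
drive_tool(
  rows=[
    [[0,0,0],0],
    [[0,0,0],0],
    [[0,0,0],0],
    [[0,0,0],0],
    [[0,0,0],0],
    [[-0.02,-0.005,-0.03],0],
    [[-0.024,-0.005,-0.038],0],
    [[-0.024,-0.005,-0.038],0],
    [[-0.024,-0.005,-0.038],0],
    [[-0.024,-0.005,-0.038],0],
  ],
  jaw=0,
)

```text
t: 11.25
tool_pos: [0.3695, -0.1286, 0.3138]
tool_rot: [-0.178, 2.451, -0.115]
contact_force: [0.3, -1.6, -1.1]
opening: 0.0853
grip_force: 0.0
```

Request:
drive_tool(
  rows=[
    [[-0.024,-0.005,-0.038],0],
    [[-0.024,-0.005,-0.038],0],
    [[-0.024,-0.005,-0.038],0],
    [[0.05,0,0],0],
    [[0.05,0,0],0],
    [[0.05,0,0],0],
  ],
)

```text
t: 11.85
tool_pos: [0.2938, -0.2026, 0.3669]
tool_rot: [-0.199, 2.484, -0.068]
contact_force: [0.5, -1.2, -0.2]
opening: 0.0855
grip_force: 0.0
```

```bash
python3 -c "
from h import *
state()"
```

```text
t11.85 q [-1.162 -1.01   2.317  0.589  1.545 -2.82 ] p [ 0.2938 -0.2026  0.3669] 
R [[-0.786, -0.126, 0.606], [-0.159, 0.987, -0.001], [-0.598, -0.097, -0.796]] F [ 0.5 -1.2 -0.2] open 0.0855 gf 0.0
lean deg 37.3 grasp [ 0.3265 -0.2027  0.3239] tips [ 0.3377 -0.2027  0.3091]
```

Request:
drive_tool(
  rows=[
    [[-0.022,0.041,0.009],0],
    [[-0.022,0.041,0.009],0],
    [[-0.022,0.041,0.009],0],
    [[-0.022,0.041,0.009],0],
    [[-0.022,0.041,0.009],0],
    [[-0.022,0.041,0.009],0],
    [[0.05,0,0],0],
    [[0.05,0,0],0],
    [[0.05,0,0],0],
    [[0.05,0,0],0],
  ],
)

```text
t: 12.85
tool_pos: [0.3761, 0.0268, 0.2714]
tool_rot: [-0.206, 2.569, -0.057]
contact_force: [-0.0, 0.6, -0.4]
opening: 0.0856
grip_force: 0.0
```

```bash
python3 -c "
from h import *
state()"
```

```text
t12.85 q [-0.183 -1.01   2.455  0.109  1.141 -1.931] p [0.3761 0.0268 0.2714] 
R [[-0.833, -0.135, 0.536], [-0.159, 0.987, 0.002], [-0.53, -0.084, -0.844]] F [-0.   0.6 -0.4] open 0.0856 gf 0.0
lean deg 32.4 grasp [0.4051 0.0269 0.2259] tips [0.415  0.0269 0.2102]
```

Request:
drive_tool(
  rows=[
    [[0.048,0.01,-0.008],0],
    [[0.048,0.01,-0.008],0],
    [[0.048,0.01,-0.008],0],
    [[0.048,0.01,-0.008],0],
    [[0.048,0.01,-0.008],0],
  ],
)

```text
t: 13.35
tool_pos: [0.3335, 0.0827, 0.1808]
tool_rot: [-0.199, 2.687, -0.091]
contact_force: [-0.1, 0.7, -0.5]
opening: 0.0854
grip_force: 0.0
```

```bash
python3 -c "
from h import *
state()"
```

```text
t13.35 q [ 0.062 -1.009  2.584 -0.065  1.12  -1.642] p [0.3335 0.0827 0.1808] 
R [[-0.892, -0.125, 0.435], [-0.154, 0.988, -0.032], [-0.425, -0.096, -0.9]] F [-0.1  0.7 -0.5] open 0.0854 gf 0.0
lean deg 25.8 grasp [0.357  0.081  0.1322] tips [0.3651 0.0804 0.1154]
```

```bash
python3 - <<'E'
from h import *;from kin import *
T=pickle.load(open("pics/top0.pkl","rb"));S=pickle.load(open("pics/scene0.pkl","rb"));W=pickle.load(open("pics/w1.pkl","rb"));W2=pickle.load(open("pics/w2.pkl","rb"))
c1=(T,335+212.5/7-.5,160+458.5/7-.5);c2=(S,340+126.5/6-.5,165+349.5/6-.5)
print(tri(c1,c2,(W,323,68)),tri(c1,c2,(W,323,68),(W2,328,257)),tri((W,323,68),(W2,328,257)),tri(c1,c2),atz(W2,328,257,.055),tri((W,335,175),(W2,330,313)))
P=np.load("P.npy");o,R,p=state();q0=np.array(o["q"])
for tz in(0,.05,.1):
  R2=R@E('z',tz)
  for g in([.428,-.130,.052],[.40,-.130,.056],[.38,-.13,.062],[.36,-.13,.065],[.345,-.135,.07],[.345,-.16,.07]):
    t=np.array(g)-.054*R2[:,2];r=min((ik(t,R2,q0+[a,0,0,b,0,-a],P) for a in(0,-.4,-.7) for b in(0,.4)),key=lambda x:x[1]);print(tz,g,r[1].round(4),r[0].round(2))
E
```

```text
[ 0.40804075 -0.13004212  0.05561486] [ 0.4081251  -0.13006655  0.05538137] [ 0.40200679 -0.12952475  0.05802966] [ 0.40879171 -0.13092929  0.05845648] [ 0.40855551 -0.13016118  0.055     ] [ 0.52681194 -0.1185168   0.03878022]
t13.35 q [ 0.062 -1.009  2.584 -0.065  1.12  -1.642] p [0.3335 0.0827 0.1808] 
R [[-0.892, -0.125, 0.435], [-0.154, 0.988, -0.032], [-0.425, -0.096, -0.9]] F [-0.1  0.7 -0.5] open 0.0854 gf 0.0
lean deg 25.8 grasp [0.357  0.081  0.1322] tips [0.3651 0.0804 0.1154]
0 [0.428, -0.13, 0.052] 0.0 [-0.59 -0.47  2.45  0.31  0.78 -2.49]
0 [0.4, -0.13, 0.056] 0.0 [-0.64 -0.59  2.51  0.32  0.85 -2.53]
0 [0.38, -0.13, 0.062] 0.0 [-0.68 -0.69  2.56  0.32  0.92 -2.55]
0 [0.36, -0.13, 0.065] 0.0399 [-0.72 -0.76  2.58  0.31  1.   -2.57]
0 [0.345, -0.135, 0.07] 0.0779 [-0.77 -0.79  2.58  0.31  1.06 -2.6 ]
0 [0.345, -0.16, 0.07] 0.0252 [-0.85 -0.77  2.58  0.36  1.04 -2.7 ]
0.05 [0.428, -0.13, 0.052] 0.0 [-0.59 -0.47  2.45  0.31  0.78 -2.44]
0.05 [0.4, -0.13, 0.056] 0.0 [-0.64 -0.59  2.51  0.32  0.85 -2.48]
0.05 [0.38, -0.13, 0.062] 0.0 [-0.68 -0.69  2.56  0.32  0.92 -2.5 ]
0.05 [0.36, -0.13, 0.065] 0.0399 [-0.72 -0.76  2.58  0.31  1.   -2.52]
0.05 [0.345, -0.135, 0.07] 0.0784 [-0.77 -0.79  2.58  0.31  1.06 -2.55]
0.05 [0.345, -0.16, 0.07] 0.0252 [-0.85 -0.77  2.58  0.36  1.04 -2.65]
0.1 [0.428, -0.13, 0.052] 0.0 [-0.59 -0.47  2.45  0.31  0.78 -2.39]
0.1 [0.4, -0.13, 0.056] 0.0 [-0.64 -0.59  2.51  0.32  0.85 -2.43]
0.1 [0.38, -0.13, 0.062] 0.0 [-0.68 -0.69  2.56  0.32  0.92 -2.45]
0.1 [0.36, -0.13, 0.065] 0.0408 [-0.72 -0.76  2.58  0.31  1.   -2.47]
0.1 [0.345, -0.135, 0.07] 0.0809 [-0.77 -0.79  2.58  0.31  1.06 -2.5 ]
0.1 [0.345, -0.16, 0.07] 0.0259 [-0.85 -0.77  2.58  0.36  1.04 -2.6 ]
```

Request:
drive_tool(
  rows=[
    [[0.043,0.006,-0.025],0],
    [[0.043,0.006,-0.025],0],
    [[0.043,0.006,-0.025],0],
    [[0.043,0.006,-0.025],0],
  ],
)

```text
t: 13.75
tool_pos: [0.2557, 0.1686, 0.1766]
tool_rot: [-0.182, 2.757, -0.168]
contact_force: [0.3, 0.3, -0.1]
opening: 0.0855
grip_force: 0.0
```

```bash
python3 -c "
from h import *
state([.37,-.05,.2])"
```

```text
t13.75 q [ 0.519 -1.01   2.583 -0.279  1.289 -1.143] p [0.2557 0.1686 0.1766] 
R [[-0.923, -0.104, 0.371], [-0.149, 0.984, -0.093], [-0.355, -0.141, -0.924]] F [ 0.3  0.3 -0.1] open 0.0855 gf 0.0
lean deg 22.5 grasp [0.2757 0.1635 0.1267] tips [0.2826 0.1618 0.1095]
shift for goal [-0.0813 -0.2304  0.0411]
```

```bash
python3 - <<'E'
from h import *;from kin import *
P=np.load("P.npy");o,R,p=state();q0=np.array(o["q"])
G=lambda g:np.array(g)-.054*R[:,2]
print(R.T@(G([.42,.1,.14])-p),R.T@[0,-.23,0],R.T@[.008,0,-.088])
for g in([.42,.1,.14],[.42,-.13,.14],[.428,-.13,.052],[.40,-.132,.057],[.38,-.134,.062],[.36,-.136,.066],[.35,-.137,.07],[.34,-.137,.07],[.35,-.15,.1]):
    r=min((ik(G(g),R,q0+[a,0,0,b,0,-a],P) for a in(0,-.4,-.7,-1.2) for b in(0,.5)),key=lambda x:x[1]);print(g,r[1].round(4),r[0].round(2))
E
```

```text
t13.75 q [ 0.519 -1.01   2.583 -0.279  1.289 -1.143] p [0.2557 0.1686 0.1766] 
R [[-0.923, -0.104, 0.371], [-0.149, 0.984, -0.093], [-0.355, -0.141, -0.924]] F [ 0.3  0.3 -0.1] open 0.0855 gf 0.0
lean deg 22.5 grasp [0.2757 0.1635 0.1267] tips [0.2826 0.1618 0.1095]
[-0.12840767 -0.07948397  0.04711469] [ 0.03421443 -0.22643349  0.02138338] [0.02388066 0.01156787 0.08428463]
[0.42, 0.1, 0.14] 0.0 [ 0.15 -0.61  2.36 -0.17  1.03 -1.49]
[0.42, -0.13, 0.14] 0.0 [-0.54 -0.63  2.38  0.13  1.02 -2.29]
[0.428, -0.13, 0.052] 0.0 [-0.52 -0.44  2.42  0.15  0.79 -2.31]
[0.4, -0.132, 0.057] 0.0 [-0.57 -0.56  2.48  0.16  0.85 -2.36]
[0.38, -0.134, 0.062] 0.0 [-0.62 -0.65  2.53  0.18  0.91 -2.4 ]
[0.36, -0.136, 0.066] 0.0 [-0.66 -0.75  2.57  0.19  0.97 -2.45]
[0.35, -0.137, 0.07] 0.0189 [-0.69 -0.79  2.58  0.19  1.01 -2.46]
[0.34, -0.137, 0.07] 0.056 [-0.7  -0.8   2.58  0.19  1.05 -2.47]
[0.35, -0.15, 0.1] 0.0 [-0.73 -0.84  2.55  0.2   1.08 -2.49]
```

Request:
drive_tool(
  rows=[
    [[-0.043,-0.026,0.016],0],
    [[-0.043,-0.026,0.016],0],
    [[-0.043,-0.027,0.015],0],
    [[0.007,-0.045,0.004],0],
    [[0.007,-0.045,0.004],0],
    [[0.007,-0.045,0.004],0],
    [[0.007,-0.045,0.004],0],
    [[0.007,-0.046,0.005],0],
    [[0,0,0],0],
  ],
)

```text
t: 14.65
tool_pos: [0.3925, -0.1264, 0.1899]
tool_rot: [-0.17, 2.758, -0.173]
contact_force: [0.1, 0.2, 0.6]
opening: 0.0853
grip_force: 0.0
```

```bash
python3 - <<'E'
from h import *
from station import vision
o,R,p=state([0,0,0])
print(R.T@(np.array([.43,-.129,.051])-.054*R[:,2]-p))
d=vision.get_image("wrist");pickle.dump(d,open("pics/w3.pkl","wb"));cv2.imwrite("pics/w3.png",d["image"])
E
```

```text
t14.65 q [-0.549 -0.659  2.394  0.128  1.033 -2.288] p [ 0.3925 -0.1264  0.1899] 
R [[-0.924, -0.096, 0.37], [-0.141, 0.985, -0.098], [-0.355, -0.142, -0.924]] F [0.1 0.2 0.6] open 0.0853 gf 0.0
lean deg 22.5 grasp [ 0.4124 -0.1317  0.14  ] tips [ 0.4193 -0.1335  0.1228]
shift for goal [0.4123 0.1891 0.0179]
[0.01501048 0.01365556 0.08847892]
```

View pics/w3.png

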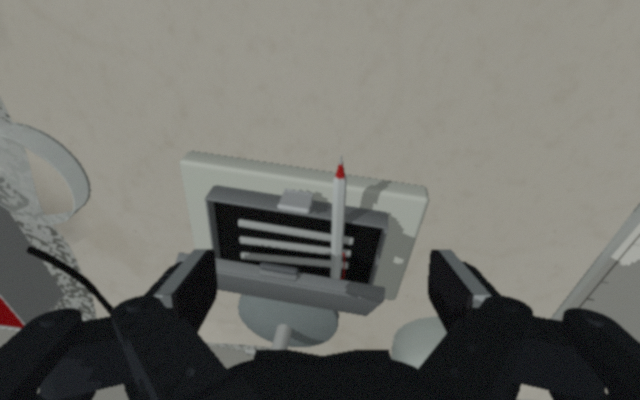

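Pen unchanged: tip (341,157), cone base (340,178), crossing the rim near (339,212).

```bash
python3 - <<'E'
from h import *
W=pickle.load(open("pics/w3.pkl","rb"))
for u,v,z in((341,157,.056),(340,178,.053),(339,212,.045),(337,275,.031),(183,154,0),(427,189,0),(295,191,.047)):print(u,v,atz(W,u,v,z).round(4))
E
```

```text
341 157 [ 0.4058 -0.1328  0.056 ]
340 178 [ 0.4221 -0.1317  0.053 ]
339 212 [ 0.4548 -0.129   0.045 ]
337 275 [ 0.5353 -0.1219  0.031 ]
183 154 [ 0.4571 -0.2675  0.    ]
427 189 [ 0.4539 -0.0631  0.    ]
295 191 [ 0.4417 -0.1597  0.047 ]
```

Request:
drive_tool(
  rows=[
    [[0.005,0.004,0.029],0],
    [[0.005,0.004,0.029],0],
    [[0.004,0.003,0.028],0],
    [[0,0,0],0],
    [[0,0,0],0],
  ],
)

```text
t: 15.2
tool_pos: [0.4109, -0.1186, 0.103]
tool_rot: [-0.189, 2.759, -0.165]
contact_force: [0.1, -0.1, 0.0]
opening: 0.0853
grip_force: 0.0
```

Request:
drive_tool(
  rows=[
    [[0,0,0],0],
    [[0,0,0],0],
    [[0,0,0],0],
    [[0,0,0],0],
    [[0,0,0],0],
    [[0,0,0],0],
    [[0,0,0],0],
    [[0,0,0],0],
  ],
  jaw=1,
  grip_force=30,
)

```text
t: 16.0
tool_pos: [0.4111, -0.1201, 0.1034]
tool_rot: [-0.185, 2.757, -0.168]
contact_force: [-0.2, -0.6, 1.4]
opening: 0.0069
grip_force: 32.0
```

```bash
python3 - <<'E'
from h import *
o,R,p=state()
for g in([-.03,-.003,.008],[-.07,-.006,.02],[0,0,.06]):print(g,(R.T@g).round(4))
E
```

```text
t16.00 q [-0.508 -0.438  2.416  0.141  0.788 -2.293] p [ 0.4111 -0.1201  0.1034] 
R [[-0.922, -0.107, 0.371], [-0.151, 0.984, -0.092], [-0.355, -0.141, -0.924]] F [-0.2 -0.6  1.4] open 0.0069 gf 32.0
lean deg 22.5 grasp [ 0.4312 -0.1251  0.0535] tips [ 0.4381 -0.1268  0.0363]
[-0.03, -0.003, 0.008] [ 0.0253 -0.0009 -0.0182]
[-0.07, -0.006, 0.02] [ 0.0584 -0.0013 -0.0439]
[0, 0, 0.06] [-0.0213 -0.0085 -0.0554]
```

Held again (6.9 mm, 32 N). Pulling out along the pen's axis.

Request:
drive_tool(
  rows=[
    [[0.0085,0,-0.006],0],
    [[0.0085,0,-0.006],0],
    [[0.0085,0,-0.006],0],
    [[0.0085,0,-0.006],0],
    [[0.0085,0,-0.006],0],
    [[0.0085,0,-0.006],0],
    [[0.0085,0,-0.007],0],
    [[0,0,0],0],
  ],
)

```text
t: 16.8
tool_pos: [0.3397, -0.1252, 0.1218]
tool_rot: [-0.184, 2.757, -0.169]
contact_force: [1.0, -0.1, 0.1]
opening: 0.0068
grip_force: 31.9
```

```bash
python3 - <<'E'
from h import *
from station import vision
o,R,p=state()
d=vision.get_image("wrist");pickle.dump(d,open("pics/w4.pkl","wb"));s=vision.get_image("scene")["image"][150:250,320:453]
cv2.imwrite("pics/w4.png",np.hstack([d["image"][150:,150:520],cv2.resize(s,(332,250),interpolation=cv2.INTER_CUBIC)]))
for g in([-.01,-.015,.02],[0,0,.08]):print(g,(R.T@g).round(4))
E
```

```text
t16.80 q [-0.648 -0.781  2.574  0.18   0.992 -2.424] p [ 0.3397 -0.1252  0.1218] 
R [[-0.923, -0.106, 0.371], [-0.15, 0.984, -0.093], [-0.355, -0.141, -0.924]] F [ 1.  -0.1  0.1] open 0.0068 gf 31.9
lean deg 22.5 grasp [ 0.3597 -0.1302  0.0719] tips [ 0.3666 -0.1319  0.0548]
[-0.01, -0.015, 0.02] [ 0.0044 -0.0165 -0.0208]
[0, 0, 0.08] [-0.0284 -0.0113 -0.0739]
```

View pics/w4.png

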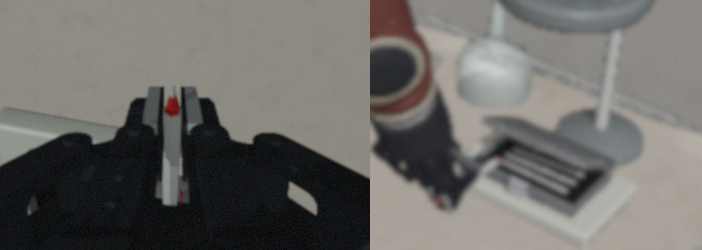

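The pen is held by its outer end between the pads, and its inner end is now at the case's front rim. I'll lift it clear.

Request:
drive_tool(
  rows=[
    [[0.002,-0.008,-0.01],0],
    [[0.002,-0.008,-0.01],0],
    [[-0.008,-0.003,-0.02],0],
    [[-0.01,-0.004,-0.028],0],
    [[-0.012,-0.005,-0.032],0],
    [[-0.012,-0.005,-0.032],0],
    [[0,0,0],0],
  ],
)

```text
t: 17.6
tool_pos: [0.3316, -0.1407, 0.2683]
tool_rot: [-0.187, 2.75, -0.176]
contact_force: [0.3, -0.0, 0.6]
opening: 0.0067
grip_force: 31.9
```

```bash
python3 - <<'E'
from h import *;from kin import *
P=np.load("P.npy");o,R,p=state();q0=np.array(o["q"])
T=pickle.load(open("pics/top0.pkl","rb"))
t=np.array([atz(T,*q,.012) for q in((247,140),(307,145),(230,215),(294,224))]);print(t.round(3),t.mean(0))
G=lambda g,Q:np.array(g)-.054*Q[:,2]
for tz in(0,.3,.6,.9,1.2):
  Q=R@E('z',tz);d=Q@R.T@np.array([.978,.05,-.19]);
  for g in([.42,.10,.2],[.42,.2,.2],[.45,.2,.04]):
    r=min((ik(G(g,Q),Q,q0+[a,0,0,b,0,-a],P) for a in(0,.5,1.) for b in(0,-.5)),key=lambda x:x[1]);print(tz,d.round(2),g,r[1].round(4),r[0].round(2))
E
```

```text
t17.60 q [-0.712 -0.947  2.408  0.179  1.322 -2.431] p [ 0.3316 -0.1407  0.2683] 
R [[-0.92, -0.106, 0.378], [-0.153, 0.983, -0.097], [-0.361, -0.148, -0.921]] F [ 0.3 -0.   0.6] open 0.0067 gf 31.9
lean deg 23.0 grasp [ 0.352  -0.146   0.2186] tips [ 0.359  -0.1478  0.2015]
[[0.646 0.291 0.012]
 [0.656 0.087 0.012]
 [0.384 0.291 0.012]
 [0.388 0.084 0.012]] [0.5188015  0.18811064 0.012     ]
0 [ 0.98  0.05 -0.19] [0.42, 0.1, 0.2] 0.0 [ 0.16 -0.67  2.3  -0.17  1.15 -1.51]
0 [ 0.98  0.05 -0.19] [0.42, 0.2, 0.2] 0.0 [ 0.42 -0.51  2.2  -0.27  1.14 -1.21]
0 [ 0.98  0.05 -0.19] [0.45, 0.2, 0.04] 0.0 [ 0.39 -0.18  2.26 -0.34  0.77 -1.1 ]
0.3 [ 0.96 -0.2  -0.17] [0.42, 0.1, 0.2] 0.0 [ 0.16 -0.67  2.3  -0.17  1.15 -1.21]
0.3 [ 0.96 -0.2  -0.17] [0.42, 0.2, 0.2] 0.0 [ 0.42 -0.51  2.2  -0.27  1.14 -0.91]
0.3 [ 0.96 -0.2  -0.17] [0.45, 0.2, 0.04] 0.0 [ 0.39 -0.18  2.26 -0.34  0.77 -0.8 ]
0.6 [ 0.88 -0.44 -0.18] [0.42, 0.1, 0.2] 0.0 [ 0.16 -0.67  2.3  -0.17  1.15 -0.91]
0.6 [ 0.88 -0.44 -0.18] [0.42, 0.2, 0.2] 0.0 [ 0.42 -0.51  2.2  -0.27  1.14 -0.61]
0.6 [ 0.88 -0.44 -0.18] [0.45, 0.2, 0.04] 0.0 [ 0.39 -0.18  2.26 -0.34  0.77 -0.5 ]
0.9 [ 0.74 -0.64 -0.22] [0.42, 0.1, 0.2] 0.0 [ 0.16 -0.67  2.3  -0.17  1.15 -0.61]
0.9 [ 0.74 -0.64 -0.22] [0.42, 0.2, 0.2] 0.0 [ 0.42 -0.51  2.2  -0.27  1.14 -0.31]
0.9 [ 0.74 -0.64 -0.22] [0.45, 0.2, 0.04] 0.0 [ 0.39 -0.18  2.26 -0.34  0.77 -0.2 ]
1.2 [ 0.54 -0.79 -0.28] [0.42, 0.1, 0.2] 0.0 [ 0.16 -0.67  2.3  -0.17  1.15 -0.31]
1.2 [ 0.54 -0.79 -0.28] [0.42, 0.2, 0.2] 0.0 [ 0.42 -0.51  2.2  -0.27  1.14 -0.01]
1.2 [ 0.54 -0.79 -0.28] [0.45, 0.2, 0.04] 0.0 [ 0.39 -0.18  2.26 -0.34  0.77  0.1 ]
```

Tray centre is about (0.519, 0.188), and its free half is the right one (y < 0.188). I'll lay the pen along x with its centre near (0.52, 0.145).

```bash
python3 - <<'E'
from h import *
o,R,p=state()
for g in([.04,.29,0],[.08,0,-.1]):print(g,(R.T@g).round(4))
E
```

```text
t17.60 q [-0.712 -0.947  2.408  0.179  1.322 -2.431] p [ 0.3316 -0.1407  0.2683] 
R [[-0.92, -0.106, 0.378], [-0.153, 0.983, -0.097], [-0.361, -0.148, -0.921]] F [ 0.3 -0.   0.6] open 0.0067 gf 31.9
lean deg 23.0 grasp [ 0.352  -0.146   0.2186] tips [ 0.359  -0.1478  0.2015]
[0.04, 0.29, 0] [-0.0813  0.2809 -0.0131]
[0.08, 0, -0.1] [-0.0375  0.0063  0.1223]
```

Request:
drive_tool(
  rows=[
    [[-0.04,-0.005,0.016],0],
    [[-0.006,0.041,-0.004],0],
    [[-0.006,0.041,-0.004],0],
    [[-0.006,0.041,-0.004],0],
    [[-0.006,0.041,-0.004],0],
    [[-0.006,0.041,-0.004],0],
    [[-0.006,0.041,-0.004],0],
    [[-0.006,0.041,-0.004],0],
    [[0,0,0],0],
  ],
)

```text
t: 18.5
tool_pos: [0.3698, 0.1564, 0.261]
tool_rot: [-0.201, 2.759, -0.164]
contact_force: [0.6, 0.2, -1.1]
opening: 0.0068
grip_force: 31.9
```

```bash
python3 - <<'E'
from h import *
o,R,p=state()
print(R.T@(np.array([.47,.145,.06])-.054*R[:,2]-p),R.T@[0,0,-.025])
E
```

```text
t18.50 q [ 0.317 -0.697  2.295 -0.213  1.215 -1.358] p [0.3698 0.1564 0.261 ] 
R [[-0.922, -0.118, 0.368], [-0.161, 0.983, -0.087], [-0.352, -0.14, -0.926]] F [ 0.6  0.2 -1.1] open 0.0068 gf 31.9
lean deg 22.2 grasp [0.3897 0.1517 0.211 ] tips [0.3965 0.1501 0.1938]
[-0.01988249  0.00506189  0.16994044] [0.00879584 0.00349787 0.02313867]
```

Request:
drive_tool(
  rows=[
    [[-0.005,0.001,0.042],0],
    [[-0.005,0.001,0.042],0],
    [[-0.005,0.001,0.042],0],
    [[-0.005,0.002,0.044],0],
    [[0.003,0.001,0.008],0],
    [[0.003,0.001,0.008],0],
    [[0.002,0.001,0.006],0],
    [[0,0,0],0],
  ],
)

```text
t: 19.3
tool_pos: [0.4524, 0.1435, 0.089]
tool_rot: [-0.185, 2.756, -0.167]
contact_force: [0.3, -0.2, -0.8]
opening: 0.007
grip_force: 32.0
```

```bash
python3 - <<'E'
from h import *
from station import vision
o,R,p=state()
t=vision.get_image("top");s=vision.get_image("scene");w=vision.get_image("wrist")
pickle.dump((t,s,w),open("pics/p5.pkl","wb"))
f=lambda im,x,y,W,H:cv2.resize(im[y:y+H,x:x+W],(W*3,H*3),interpolation=cv2.INTER_CUBIC)
cv2.imwrite("pics/p5.png",np.hstack([f(t["image"],225,130,110,100),f(s["image"],240,145,140,100)]))
E
```

```text
t19.30 q [ 0.226 -0.208  2.276 -0.26   0.736 -1.315] p [0.4524 0.1435 0.089 ] 
R [[-0.922, -0.107, 0.372], [-0.151, 0.984, -0.092], [-0.357, -0.141, -0.924]] F [ 0.3 -0.2 -0.8] open 0.007 gf 32.0
lean deg 22.5 grasp [0.4725 0.1385 0.0392] tips [0.4794 0.1368 0.022 ]
```

View pics/p5.png

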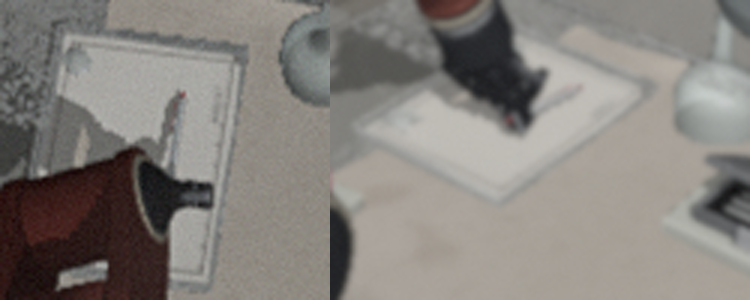

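The pen is in the grip over the tray's free right half (inner end at crop (181,95), i.e. top px (285,162)), clear of the sherds. Lowering slightly and releasing.

Request:
drive_tool(
  rows=[
    [[0.001,0,0.003],0],
    [[0.001,0,0.003],0],
    [[0,0,0],0],
  ],
)

```text
t: 19.75
tool_pos: [0.4527, 0.1426, 0.0819]
tool_rot: [-0.186, 2.757, -0.167]
contact_force: [0.1, 0.1, -0.2]
opening: 0.0068
grip_force: 31.9
```

Request:
drive_tool(
  rows=[
    [[0,0,0],0],
    [[0,0,0],0],
    [[0,0,0],0],
    [[0,0,0],0],
    [[0,0,0],0],
    [[0,0,0],0],
  ],
  jaw=0.6,
)

```text
t: 20.35
tool_pos: [0.4526, 0.1426, 0.0819]
tool_rot: [-0.186, 2.757, -0.168]
contact_force: [0.5, -0.5, 0.2]
opening: 0.034
grip_force: 0.0
```

```bash
python3 - <<'E'
from h import *
o,R,p=state()
E
```

```text
t20.35 q [ 0.224 -0.192  2.277 -0.264  0.72  -1.312] p [0.4526 0.1426 0.0819] 
R [[-0.923, -0.107, 0.371], [-0.151, 0.984, -0.092], [-0.355, -0.141, -0.924]] F [ 0.5 -0.5  0.2] open 0.034 gf 0.0
lean deg 22.4 grasp [0.4726 0.1376 0.032 ] tips [0.4795 0.1359 0.0148]
```

Request:
drive_tool(
  rows=[
    [[0,0,-0.04],0],
    [[0,0,-0.045],0],
    [[0,0,-0.045],0],
    [[0,0,-0.045],0],
  ],
  jaw=1,
)

```text
t: 20.75
tool_pos: [0.3868, 0.1586, 0.245]
tool_rot: [-0.185, 2.758, -0.167]
contact_force: [1.4, 0.6, 0.2]
opening: -0.0002
grip_force: 0.0
```

```bash
python3 - <<'E'
from h import *
from station import vision
o,R,p=state([.52,.06,.80])
t=vision.get_image("top");pickle.dump(t,open("pics/t6.pkl","wb"));
im=t["image"][130:230,220:340].astype(int);B,G,Rr=im[...,0],im[...,1],im[...,2]
ys,xs=np.where((Rr-G>35)&(Rr-B>35));m=Rr-G
for c in cv2.connectedComponentsWithStats(((Rr-G>30)&(Rr>90)).astype(np.uint8))[2:]:print(c[:12])
E
```

```text
t20.75 q [ 0.311 -0.626  2.282 -0.221  1.157 -1.338] p [0.3868 0.1586 0.245 ] 
R [[-0.923, -0.107, 0.37], [-0.151, 0.984, -0.092], [-0.355, -0.141, -0.924]] F [1.4 0.6 0.2] open -0.0002 gf 0.0
lean deg 22.4 grasp [0.4068 0.1537 0.1951] tips [0.4137 0.152  0.1779]
shift for goal [-0.305  -0.1894 -0.4546]
[[    0     0   120   100 11995]
 [   66    32     1     1     1]
 [   62    69     2     3     4]]
[[59.49854106 49.49462276]
 [66.         32.        ]
 [62.25       70.        ]]
```

Request:
drive_tool(
  rows=[
    [[-0.025,-0.016,-0.038],0],
    [[-0.025,-0.016,-0.038],0],
    [[-0.025,-0.016,-0.038],0],
    [[-0.025,-0.016,-0.038],0],
    [[-0.025,-0.016,-0.038],0],
    [[-0.025,-0.016,-0.038],0],
    [[-0.025,-0.016,-0.038],0],
    [[-0.025,-0.016,-0.038],0],
    [[-0.025,-0.016,-0.038],0],
    [[-0.025,-0.016,-0.038],0],
  ],
)

```text
t: 21.8
tool_pos: [0.4949, 0.0734, 0.7079]
tool_rot: [-0.185, 2.757, -0.168]
contact_force: [0.5, 0.4, 0.4]
opening: 0.0
grip_force: 0.0
```

Request:
drive_tool(
  rows=[
    [[-0.025,-0.016,-0.038],0],
    [[-0.025,-0.016,-0.038],0],
    [[-0.036,0,-0.034],0],
    [[-0.036,0,-0.034],0],
    [[-0.036,0,-0.034],0],
    [[-0.036,0,-0.034],0],
    [[-0.036,0,-0.034],0],
    [[-0.036,0,-0.034],0],
    [[-0.038,0,-0.031],0],
    [[-0.038,0,-0.031],0],
  ],
)

```text
t: 22.8
tool_pos: [0.5767, 0.1002, 0.9724]
tool_rot: [-0.186, 2.648, -0.167]
contact_force: [-0.7, 0.4, 0.5]
opening: 0.0005
grip_force: 0.0
```

```bash
python3 - <<'E'
from h import *
o,R,p=state()
t=pickle.load(open("pics/t6.pkl","rb"));a,b=atz(t,286,162,.008),atz(t,282.3,200,.008);print(a,b,(a+b)/2,np.linalg.norm(a-b))
E
```

```text
t22.80 q [ 0.09   0.365  0.055 -0.163  2.233 -1.753] p [0.5767 0.1002 0.9724] 
R [[-0.877, -0.102, 0.469], [-0.161, 0.983, -0.086], [-0.453, -0.151, -0.879]] F [-0.7  0.4  0.5] open 0.0005 gf 0.0
lean deg 28.5 grasp [0.602  0.0955 0.9249] tips [0.6107 0.094  0.9086]
[0.58812544 0.1456057  0.008     ] [0.45960425 0.13407097 0.008     ] [0.52386484 0.13983833 0.008     ] 0.12903777833385352
```

The pen lies flat in the tray, centre about (0.524, 0.140). Now back to more lean for the lid.

Request:
drive_tool(
  rows=[
    [[-0.04,0,-0.029],0],
    [[-0.04,0,-0.029],0],
    [[-0.04,0,-0.029],0],
    [[-0.04,0,-0.029],0],
    [[-0.04,0,-0.029],0],
    [[-0.04,0,-0.029],0],
    [[-0.04,0,-0.029],0],
    [[-0.04,0,-0.029],0],
  ],
)

```text
t: 23.6
tool_pos: [0.5586, 0.1276, 1.0201]
tool_rot: [-0.189, 2.435, -0.158]
contact_force: [-0.2, -0.7, 0.5]
opening: 0.0
grip_force: 0.0
```

```bash
python3 - <<'E'
from h import *
o,R,p=state([.40,0,.45])
E
```

```text
t23.60 q [ 0.153  0.315  0.055 -0.186  2.075 -1.721] p [0.5586 0.1276 1.0201] 
R [[-0.758, -0.095, 0.645], [-0.177, 0.982, -0.064], [-0.628, -0.163, -0.761]] F [-0.2 -0.7  0.5] open 0.0 gf 0.0
lean deg 40.4 grasp [0.5935 0.1241 0.9789] tips [0.6055 0.1229 0.9648]
shift for goal [ 0.5007 -0.0175  0.3397]
```

Request:
drive_tool(
  rows=[
    [[0.038,-0.001,0.026],0],
    [[0.038,-0.001,0.026],0],
    [[0.038,-0.001,0.026],0],
    [[0.038,-0.001,0.026],0],
    [[0.038,-0.001,0.026],0],
    [[0.038,-0.001,0.026],0],
    [[0.038,-0.001,0.026],0],
    [[0.038,-0.001,0.026],0],
    [[0.038,-0.001,0.026],0],
    [[0.038,-0.001,0.026],0],
  ],
)

```text
t: 24.6
tool_pos: [0.4513, 0.0408, 0.6295]
tool_rot: [-0.191, 2.435, -0.161]
contact_force: [-0.4, 0.1, 0.3]
opening: 0.0001
grip_force: 0.0
```

Request:
drive_tool(
  rows=[
    [[0.038,-0.001,0.026],0],
    [[0.038,-0.001,0.026],0],
    [[0.038,-0.001,0.026],0],
    [[0,0,0],0],
  ],
)

```text
t: 25.0
tool_pos: [0.4147, 0.0119, 0.4875]
tool_rot: [-0.189, 2.455, -0.157]
contact_force: [-0.6, -0.3, -0.8]
opening: -0.0001
grip_force: 0.0
```

```bash
python3 - <<'E'
from h import *;from kin import *
P=np.load("P.npy");o,R,p=state([.385,-.14,.23]);q=np.array(o["q"])
for c in([.475,-.160,.13],[.485,-.160,.10],[.4715,-.16,.045]):
    t=np.array(c)-.011*R[:,0]-.0726*R[:,2];x=ik(t,R,q,P);print(c,t.round(4),x[1].round(4),x[0].round(2))
E
```

```text
t25.00 q [-0.174 -0.873  2.066  0.047  1.264 -1.897] p [0.4147 0.0119 0.4875] 
R [[-0.771, -0.096, 0.63], [-0.175, 0.982, -0.065], [-0.612, -0.161, -0.774]] F [-0.6 -0.3 -0.8] open -0.0001 gf 0.0
lean deg 39.3 grasp [0.4487 0.0083 0.4457] tips [0.4604 0.0071 0.4313]
shift for goal [ 0.2072 -0.105   0.1905]
[0.475, -0.16, 0.13] [ 0.4378 -0.1533  0.1929] 0.0 [-0.65 -0.6   2.41  0.48  0.78 -2.62]
[0.485, -0.16, 0.1] [ 0.4478 -0.1533  0.1629] 0.0 [-0.63 -0.51  2.41  0.52  0.7  -2.67]
[0.4715, -0.16, 0.045] [ 0.4343 -0.1533  0.1079] 0.0 [-0.65 -0.43  2.46  0.63  0.6  -2.82]
```

Request:
drive_tool(
  rows=[
    [[0.03,-0.015,0.027],0],
    [[0.03,-0.015,0.027],0],
    [[0.03,-0.015,0.027],0],
    [[0.03,-0.015,0.027],0],
    [[0.03,-0.015,0.027],0],
    [[0.03,-0.015,0.027],0],
    [[0.03,-0.015,0.027],0],
    [[0,0,0],0],
  ],
)

```text
t: 25.8
tool_pos: [0.3873, -0.1421, 0.2399]
tool_rot: [-0.185, 2.443, -0.159]
contact_force: [-0.7, -0.6, -0.9]
opening: 0.0004
grip_force: 0.0
```

```bash
python3 - <<'E'
from h import *
from station import vision
o,R,p=state()
for c in([.475,-.160,.13],[.484,-.160,.10]):
    t=np.array(c)-.011*R[:,0]-.0726*R[:,2];print(c,t.round(4),(R.T@(t-p)).round(4))
d=vision.get_image("wrist");pickle.dump(d,open("pics/w7.pkl","wb"));cv2.imwrite("pics/w7.png",d["image"])
E
```

```text
t25.80 q [-0.729 -0.894  2.483  0.462  1.006 -2.591] p [ 0.3873 -0.1421  0.2399] 
R [[-0.763, -0.092, 0.64], [-0.174, 0.983, -0.066], [-0.622, -0.162, -0.766]] F [-0.7 -0.6 -0.9] open 0.0004 gf 0.0
lean deg 40.0 grasp [ 0.4219 -0.1456  0.1986] tips [ 0.4338 -0.1469  0.1843]
[0.475, -0.16, 0.13] [ 0.437  -0.1533  0.1924] [-0.0064 -0.0079  0.0688]
[0.484, -0.16, 0.1] [ 0.446  -0.1533  0.1624] [ 0.0054 -0.0039  0.0976]
```

View pics/w7.png

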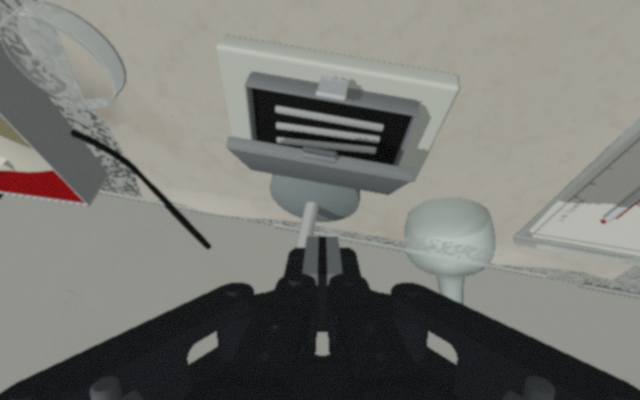

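The view shows the case empty of the pen, the lid still up with its front edge from (228,140) to (412,183), and the pen's red end on the tray at (605,220). Approaching the lid.

Request:
drive_tool(
  rows=[
    [[-0.002,-0.002,0.017],0],
    [[-0.002,-0.002,0.017],0],
    [[-0.001,-0.002,0.017],0],
    [[-0.001,-0.002,0.017],0],
    [[0.004,0.001,0.01],0],
    [[0.004,0.001,0.01],0],
    [[0.004,0.001,0.009],0],
    [[0,0,0],0],
  ],
)

```text
t: 26.65
tool_pos: [0.4479, -0.1528, 0.167]
tool_rot: [-0.193, 2.436, -0.161]
contact_force: [-0.4, 0.2, 0.5]
opening: -0.0001
grip_force: 0.0
```

```bash
python3 - <<'E'
from h import *
o,R,p=state()
c=p+.0726*R[:,2]+.011*R[:,0];print("contact",c)
for g in([-.002,0,-.01],[-.004,0,-.01]):print((R.T@g).round(4))
E
```

```text
t26.65 q [-0.634 -0.523  2.414  0.542  0.693 -2.686] p [ 0.4479 -0.1528  0.167 ] 
R [[-0.758, -0.097, 0.645], [-0.18, 0.981, -0.065], [-0.626, -0.166, -0.762]] F [-0.4  0.2  0.5] open -0.0001 gf 0.0
lean deg 40.4 grasp [ 0.4827 -0.1563  0.1259] tips [ 0.4947 -0.1575  0.1117]
contact [ 0.48639511 -0.15949158  0.10479456]
[0.0078 0.0019 0.0063]
[0.0093 0.002  0.005 ]
```

Request:
drive_tool(
  rows=[
    [[0.003,0.001,0.0025],0],
    [[0.003,0.001,0.0025],0],
    [[0.003,0.001,0.0025],0],
    [[0.003,0.001,0.0025],0],
    [[0.003,0.001,0.0025],0],
    [[0,0,0],0],
  ],
)

```text
t: 27.25
tool_pos: [0.4419, -0.1518, 0.1448]
tool_rot: [-0.191, 2.439, -0.161]
contact_force: [-8.5, -1.0, 5.0]
opening: 0.0001
grip_force: 4.7
```

Request:
drive_tool(
  rows=[
    [[0.003,0.001,0.0025],0],
    [[0.003,0.001,0.0025],0],
    [[0.003,0.001,0.0025],0],
    [[0,0,0],0],
  ],
)

```text
t: 27.65
tool_pos: [0.4396, -0.1503, 0.1323]
tool_rot: [-0.19, 2.439, -0.159]
contact_force: [-0.3, -0.8, -0.5]
opening: 0.0001
grip_force: 0.0
```

Contact at the expected height, then the force vanished with a strong horizontal share before it. I'll check numerically whether the lid moved or the tip slid off.

```bash
cat >> h.py <<'E'
def proj(d,X):
    f=200/np.tan(np.radians(d["vertical_fov"])/2);p=np.asarray(d["R"])@np.asarray(X)+d["t"];x,y=p[:2]/p[2];r=np.hypot(x,y);s=np.arctan(r)/r
    return np.array([f*x*s+d["cx"],f*y*s+d["cy"]])
def lid(th,x,y,z): # lid point -> world
    c,s=np.cos(th),np.sin(th);l=np.array([x*c+z*s,y,-x*s+z*c]);a=.024
    return np.array([.5515,-.161,.040])+[l[0]*np.cos(a)-l[1]*np.sin(a),l[0]*np.sin(a)+l[1]*np.cos(a),l[2]]
E
python3 - <<'E'
from h import *
from station import vision
o,R,p=state()
N={n:vision.get_image(n) for n in("top","scene","wrist")}
pickle.dump(N,open("pics/n8.pkl","wb"))
O={"top":pickle.load(open("pics/top0.pkl","rb")),"scene":pickle.load(open("pics/scene0.pkl","rb")),"wrist":pickle.load(open("pics/w7.pkl","rb"))}
for n in("top","scene"):
  for y in(.05,-.055):
    A,B=[proj(O[n],lid(t,-.088,y,.010)) for t in(.6,-.15)]
    print(n,y,"pred th .5..0:",[proj(O[n],lid(t,-.088,y,.010)).round(1).tolist() for t in(.5,.4,.3,.2,.1,0)])
    for d in(O[n],N[n]):
        g=cv2.cvtColor(d["image"],cv2.COLOR_BGR2GRAY)
        pts=[proj(d,lid(t,-.088,y,.010)) for t in np.arange(.6,-.16,-.05)]
        m=np.array(pts,np.float32)[None];print("  ",cv2.remap(g,m[...,0],m[...,1],cv2.INTER_LINEAR)[0].tolist())
print([proj(O["wrist"],lid(t,-.088,y,.01)).round(0).tolist() for t in(.5,.43,.35) for y in(-.0675,.0675)])
E
```

```text
t27.65 q [-0.642 -0.479  2.451  0.598  0.632 -2.76 ] p [ 0.4396 -0.1503  0.1323] 
R [[-0.761, -0.095, 0.642], [-0.178, 0.982, -0.065], [-0.624, -0.163, -0.764]] F [-0.3 -0.8 -0.5] open 0.0001 gf 0.0
lean deg 40.2 grasp [ 0.4743 -0.1538  0.0911] tips [ 0.4862 -0.155   0.0769]
top 0.05 pred th .5..0: [[363.2, 198.9], [362.8, 201.1], [362.4, 203.1], [362.0, 204.8], [361.6, 206.3], [361.2, 207.4]]
   [66, 69, 66, 42, 22, 10, 9, 6, 12, 32, 49, 60, 78, 98, 113, 121]
   [56, 54, 52, 59, 55, 50, 30, 22, 19, 19, 18, 14, 19, 27, 33, 35]
top -0.055 pred th .5..0: [[398.1, 203.3], [397.5, 205.5], [396.9, 207.4], [396.3, 209.1], [395.7, 210.5], [395.1, 211.7]]
   [72, 75, 60, 36, 18, 12, 8, 6, 7, 4, 24, 45, 64, 83, 101, 115]
   [83, 83, 81, 87, 87, 72, 37, 15, 15, 10, 12, 18, 33, 43, 45, 48]
scene 0.05 pred th .5..0: [[369.8, 199.4], [368.7, 202.3], [367.7, 205.2], [366.9, 208.0], [366.3, 210.8], [365.8, 213.5]]
   [108, 94, 103, 113, 120, 115, 108, 106, 106, 98, 84, 62, 53, 75, 98, 120]
   [42, 40, 40, 40, 39, 53, 71, 83, 88, 81, 68, 55, 56, 79, 97, 100]
scene -0.055 pred th .5..0: [[402.0, 213.6], [400.8, 216.6], [399.7, 219.6], [398.8, 222.5], [398.0, 225.3], [397.4, 228.0]]
   [85, 96, 110, 98, 72, 78, 70, 99, 99, 75, 94, 86, 53, 65, 90, 99]
   [100, 103, 105, 107, 109, 112, 116, 114, 90, 65, 90, 89, 58, 73, 100, 110]
[[224.0, 147.0], [409.0, 177.0], [226.0, 138.0], [410.0, 169.0], [228.0, 129.0], [411.0, 159.0]]
```

The lid did follow, from about 0.47 to 0.32 rad, so the tip is on it. Continuing down in small steps.

Request:
drive_tool(
  rows=[
    [[0.002,0.0005,0.002],0],
    [[0.002,0.0005,0.002],0],
    [[0.002,0.0005,0.002],0],
    [[0,0,0],0],
  ],
)

```text
t: 28.2
tool_pos: [0.439, -0.1505, 0.1243]
tool_rot: [-0.19, 2.439, -0.16]
contact_force: [-0.6, -0.5, 0.1]
opening: 0.0003
grip_force: 0.0
```

Request:
drive_tool(
  rows=[
    [[0.002,0.0005,0.002],0],
    [[0.002,0.0005,0.002],0],
    [[0,0,0],0],
  ],
)

```text
t: 28.5
tool_pos: [0.4385, -0.1505, 0.1187]
tool_rot: [-0.19, 2.439, -0.16]
contact_force: [-0.6, -0.1, 0.4]
opening: -0.0001
grip_force: 0.0
```

```bash
cat > lid.py <<'E'
from h import *
from station import vision
o,R,p=state();print("contact",(p+.0726*R[:,2]+.011*R[:,0]).round(4))
d=vision.get_image("top");g=cv2.cvtColor(d["image"],cv2.COLOR_BGR2GRAY)
for y in(.05,-.055):
    m=np.array([proj(d,lid(t,-.088,y,.010)) for t in np.arange(.6,-.16,-.05)],np.float32)[None];print("  ",cv2.remap(g,m[...,0],m[...,1],cv2.INTER_LINEAR)[0].tolist())
E
python3 lid.py
```

```text
t28.50 q [-0.645 -0.449  2.458  0.631  0.601 -2.802] p [ 0.4385 -0.1505  0.1187] 
R [[-0.76, -0.095, 0.643], [-0.178, 0.982, -0.066], [-0.625, -0.164, -0.763]] F [-0.6 -0.1  0.4] open -0.0001 gf 0.0
lean deg 40.2 grasp [ 0.4732 -0.1541  0.0775] tips [ 0.4851 -0.1553  0.0633]
contact [ 0.4768 -0.1572  0.0564]
   [60, 54, 56, 56, 56, 54, 54, 48, 34, 26, 20, 17, 16, 18, 20, 21]
   [84, 89, 86, 86, 89, 91, 95, 83, 49, 19, 11, 10, 15, 21, 23, 24]
```

Request:
drive_tool(
  rows=[
    [[0.0036,0.0005,-0.0018],0],
    [[0.0036,0.0005,-0.0018],0],
    [[0.002,0.0005,0.002],0],
    [[0.002,0.0005,0.002],0],
    [[0,0,0],0],
  ],
)

```text
t: 29.05
tool_pos: [0.4307, -0.151, 0.1123]
tool_rot: [-0.19, 2.436, -0.161]
contact_force: [-2.9, 2.1, 6.7]
opening: 0.0002
grip_force: 3.3
```

Request:
drive_tool(
  rows=[
    [[0.0012,0.0003,0.0015],0],
    [[0.0012,0.0003,0.0015],0],
    [[0,0,0],0],
  ],
)

```text
t: 29.35
tool_pos: [0.4311, -0.1513, 0.1089]
tool_rot: [-0.19, 2.436, -0.162]
contact_force: [-0.2, 0.2, 4.3]
opening: 0.0
grip_force: 1.9
```

```bash
python3 lid.py
```

```text
t29.35 q [-0.661 -0.449  2.478  0.662  0.592 -2.848] p [ 0.4311 -0.1513  0.1089] 
R [[-0.759, -0.094, 0.645], [-0.179, 0.982, -0.067], [-0.626, -0.166, -0.762]] F [-0.2  0.2  4.3] open 0.0 gf 1.9
lean deg 40.4 grasp [ 0.4659 -0.1549  0.0678] tips [ 0.4779 -0.1561  0.0536]
contact [ 0.4696 -0.1581  0.0467]
   [86, 76, 63, 54, 55, 61, 58, 57, 56, 51, 46, 48, 70, 99, 110, 113]
   [93, 93, 90, 93, 94, 93, 95, 96, 97, 90, 76, 64, 52, 37, 24, 15]
```

Request:
drive_tool(
  rows=[
    [[0.0012,0.0003,0.0015],0],
    [[0.0012,0.0003,0.0015],0],
    [[0,0,0],0],
  ],
)

```text
t: 29.7
tool_pos: [0.4312, -0.1514, 0.105]
tool_rot: [-0.19, 2.436, -0.162]
contact_force: [-2.4, 0.9, 7.7]
opening: -0.0003
grip_force: 4.3
```

Request:
drive_tool(
  rows=[
    [[0.0012,0.0003,0.0015],0],
    [[0,0,0],0],
  ],
)

```text
t: 29.9
tool_pos: [0.4313, -0.1514, 0.1033]
tool_rot: [-0.19, 2.435, -0.162]
contact_force: [-5.1, 1.4, 10.7]
opening: -0.0001
grip_force: 5.4
```

Request:
drive_tool(
  rows=[
    [[0.0012,0.0003,0.0015],0],
    [[0,0,0],0],
  ],
)

```text
t: 30.1
tool_pos: [0.4314, -0.1515, 0.1015]
tool_rot: [-0.19, 2.435, -0.162]
contact_force: [-8.3, 1.2, 13.4]
opening: 0.0004
grip_force: 6.6
```

Request:
drive_tool(
  rows=[
    [[0.002,0.0004,0.0009],0],
    [[0,0,0],0],
  ],
)

```text
t: 30.3
tool_pos: [0.4311, -0.1517, 0.1005]
tool_rot: [-0.189, 2.433, -0.162]
contact_force: [-4.8, 4.2, 15.3]
opening: -0.0
grip_force: 7.2
```

```bash
python3 lid.py
```

```text
t30.30 q [-0.663 -0.425  2.481  0.692  0.571 -2.883] p [ 0.4311 -0.1517  0.1005] 
R [[-0.757, -0.094, 0.647], [-0.179, 0.982, -0.067], [-0.628, -0.166, -0.76]] F [-4.8  4.2 15.3] open -0.0 gf 7.2
lean deg 40.5 grasp [ 0.466  -0.1553  0.0594] tips [ 0.478  -0.1565  0.0453]
contact [ 0.4697 -0.1585  0.0384]
   [86, 91, 81, 62, 55, 53, 55, 59, 60, 53, 47, 43, 60, 84, 101, 113]
   [94, 91, 90, 92, 92, 92, 94, 94, 95, 94, 86, 77, 65, 51, 39, 30]
```

Request:
drive_tool(
  rows=[
    [[0.0014,0.0003,0.001],0],
    [[0,0,0],0],
  ],
)

```text
t: 30.55
tool_pos: [0.431, -0.1518, 0.0993]
tool_rot: [-0.189, 2.432, -0.162]
contact_force: [-5.2, 5.1, 15.6]
opening: -0.0003
grip_force: 7.9
```

Request:
drive_tool(
  rows=[
    [[0.0014,0.0003,0.001],0],
    [[0,0,0],0],
  ],
)

```text
t: 30.75
tool_pos: [0.4309, -0.1519, 0.0981]
tool_rot: [-0.189, 2.432, -0.162]
contact_force: [-4.4, 5.4, 15.9]
opening: 0.0002
grip_force: 8.7
```

Request:
drive_tool(
  rows=[
    [[0.0018,0.0003,0.0006],0],
    [[0,0,0],0],
  ],
)

```text
t: 30.95
tool_pos: [0.4306, -0.1521, 0.0974]
tool_rot: [-0.189, 2.43, -0.162]
contact_force: [-1.2, 7.4, 18.8]
opening: 0.0002
grip_force: 9.0
```

Request:
drive_tool(
  rows=[
    [[0.0018,0.0003,0.0006],0],
    [[0,0,0],0],
  ],
)

```text
t: 31.15
tool_pos: [0.4303, -0.1523, 0.0967]
tool_rot: [-0.188, 2.428, -0.162]
contact_force: [2.2, 8.1, 18.6]
opening: 0.0
grip_force: 9.4
```

```bash
python3 lid.py
```

```text
t31.15 q [-0.667 -0.417  2.484  0.717  0.562 -2.91 ] p [ 0.4303 -0.1523  0.0967] 
R [[-0.754, -0.093, 0.651], [-0.178, 0.982, -0.067], [-0.633, -0.166, -0.756]] F [ 2.2  8.1 18.6] open 0.0 gf 9.4
lean deg 40.9 grasp [ 0.4654 -0.1559  0.0559] tips [ 0.4775 -0.1572  0.0418]
contact [ 0.4693 -0.1591  0.0348]
   [83, 87, 80, 60, 56, 56, 54, 56, 56, 52, 48, 48, 58, 69, 79, 87]
   [98, 96, 92, 94, 92, 90, 93, 96, 94, 94, 87, 78, 74, 68, 62, 56]
```

Not snapped yet (about 19 N down, with friction sideways). I'll unload a little, shift 6 mm toward the lid's front edge for more lever, and press again.

Request:
drive_tool(
  rows=[
    [[-0.001,0,-0.005],0],
    [[0,0,-0.005],0],
    [[0,0,0],0],
    [[0,0,0],0],
  ],
)

```text
t: 31.6
tool_pos: [0.4232, -0.1522, 0.1033]
tool_rot: [-0.188, 2.431, -0.167]
contact_force: [5.1, -0.8, 5.3]
opening: 0.0002
grip_force: 3.9
```

Request:
drive_tool(
  rows=[
    [[0.0013,0.0003,0.0015],0],
    [[0.0013,0.0003,0.0015],0],
    [[0,0,0],0],
  ],
)

```text
t: 31.9
tool_pos: [0.4235, -0.1523, 0.0996]
tool_rot: [-0.188, 2.43, -0.167]
contact_force: [1.6, 1.4, 10.7]
opening: -0.0
grip_force: 7.3
```

Request:
drive_tool(
  rows=[
    [[0.0013,0.0003,0.0015],0],
    [[0,0,0],0],
  ],
)

```text
t: 32.1
tool_pos: [0.4236, -0.1524, 0.0978]
tool_rot: [-0.188, 2.43, -0.166]
contact_force: [-0.7, 1.6, 13.3]
opening: -0.0004
grip_force: 8.9
```

Request:
drive_tool(
  rows=[
    [[0.0013,0.0003,0.0015],0],
    [[0,0,0],0],
  ],
)

```text
t: 32.3
tool_pos: [0.4236, -0.1525, 0.0961]
tool_rot: [-0.188, 2.43, -0.166]
contact_force: [-2.7, 3.0, 16.5]
opening: -0.0
grip_force: 10.4
```

Request:
drive_tool(
  rows=[
    [[0.0007,0.0002,0.0008],0],
    [[0,0,0],0],
  ],
)

```text
t: 32.5
tool_pos: [0.4237, -0.1525, 0.0951]
tool_rot: [-0.189, 2.43, -0.167]
contact_force: [-4.3, 3.6, 17.0]
opening: 0.0004
grip_force: 11.2
```

Request:
drive_tool(
  rows=[
    [[0.0007,0.0002,0.0008],0],
    [[0,0,0],0],
  ],
)

```text
t: 32.7
tool_pos: [0.4237, -0.1525, 0.0942]
tool_rot: [-0.189, 2.429, -0.167]
contact_force: [-4.6, 2.6, 19.0]
opening: 0.0001
grip_force: 12.1
```

```bash
python3 lid.py
```

```text
t32.70 q [-0.679 -0.434  2.5    0.717  0.567 -2.92 ] p [ 0.4237 -0.1525  0.0942] 
R [[-0.755, -0.092, 0.65], [-0.18, 0.981, -0.07], [-0.631, -0.17, -0.757]] F [-4.6  2.6 19. ] open 0.0001 gf 12.1
lean deg 40.8 grasp [ 0.4588 -0.1563  0.0533] tips [ 0.4709 -0.1576  0.0392]
contact [ 0.4626 -0.1596  0.0323]
   [86, 84, 87, 86, 87, 74, 59, 58, 59, 57, 51, 43, 52, 65, 77, 87]
   [96, 94, 90, 91, 90, 89, 92, 92, 92, 96, 87, 77, 71, 73, 95, 113]
```

Request:
drive_tool(
  rows=[
    [[0.0007,0.0002,0.0008],0],
    [[0.0007,0.0002,0.0008],0],
    [[0,0,0],0],
    [[0,0,0],0],
  ],
)

```text
t: 33.15
tool_pos: [0.4238, -0.1526, 0.0923]
tool_rot: [-0.189, 2.429, -0.167]
contact_force: [-7.5, 4.1, 21.6]
opening: -0.0
grip_force: 13.6
```

Request:
drive_tool(
  rows=[
    [[-0.004,-0.001,-0.005],0],
    [[-0.004,-0.001,-0.005],0],
    [[-0.004,-0.001,-0.01],0],
    [[0,0,-0.03],0],
    [[0,0,-0.04],0],
    [[0,0,-0.04],0],
    [[0,0,0],0],
  ],
)

```text
t: 33.85
tool_pos: [0.3537, -0.1482, 0.2109]
tool_rot: [-0.19, 2.448, -0.157]
contact_force: [-0.2, -1.1, -0.2]
opening: 0.0005
grip_force: 0.0
```

```bash
python3 lid.py; python3 - <<'E'
from h import *
from station import vision
N={n:vision.get_image(n) for n in("top","scene","wrist")};pickle.dump(N,open("pics/n9.pkl","wb"))
for n in N:
  d=N[n];g=cv2.cvtColor(d["image"],cv2.COLOR_BGR2GRAY)
  for y in(.055,.035,-.035,-.055):
    # points up the case front face then over lid top: z .02->.052 at front, then x back
    zs=np.arange(.020,.0581,.002)-.0; pts=[lid(0,-.088,y,z-.04) for z in zs]
    m=np.array([proj(d,q) for q in pts],np.float32)[None]
    print(n,y,"front z.020-.058:",cv2.remap(g,m[...,0],m[...,1],cv2.INTER_LINEAR)[0].tolist())
E
```

```text
t33.85 q [-0.835 -1.008  2.578  0.507  1.078 -2.691] p [ 0.3537 -0.1482  0.2109] 
R [[-0.766, -0.096, 0.635], [-0.177, 0.982, -0.064], [-0.618, -0.161, -0.77]] F [-0.2 -1.1 -0.2] open 0.0005 gf 0.0
lean deg 39.7 grasp [ 0.388  -0.1517  0.1693] tips [ 0.3999 -0.1529  0.155 ]
contact [ 0.3914 -0.1548  0.1482]
   [83, 86, 87, 84, 88, 88, 90, 89, 83, 76, 70, 68, 87, 106, 124, 141]
   [89, 94, 93, 91, 90, 92, 97, 95, 93, 86, 71, 63, 73, 89, 111, 128]
top 0.055 front z.020-.058: [157, 157, 157, 156, 156, 151, 147, 141, 135, 130, 124, 115, 106, 97, 86, 77, 68, 63, 62, 62]
top 0.035 front z.020-.058: [156, 156, 157, 156, 152, 149, 145, 140, 135, 130, 121, 112, 103, 95, 86, 78, 73, 70, 66, 62]
top -0.035 front z.020-.058: [157, 158, 152, 148, 142, 136, 130, 124, 117, 110, 104, 96, 88, 80, 72, 68, 65, 63, 62, 62]
top -0.055 front z.020-.058: [155, 153, 151, 149, 147, 144, 142, 133, 126, 117, 108, 99, 91, 83, 78, 74, 71, 68, 65, 63]
scene 0.055 front z.020-.058: [168, 160, 151, 137, 124, 112, 103, 99, 97, 98, 99, 101, 100, 100, 100, 100, 102, 105, 108, 109]
scene 0.035 front z.020-.058: [167, 160, 149, 137, 124, 110, 105, 100, 100, 101, 101, 101, 100, 99, 98, 101, 104, 107, 110, 111]
scene -0.035 front z.020-.058: [164, 156, 144, 132, 120, 111, 106, 105, 105, 106, 107, 107, 106, 103, 104, 108, 111, 115, 116, 118]
scene -0.055 front z.020-.058: [163, 155, 142, 130, 119, 112, 107, 107, 108, 108, 109, 108, 107, 106, 108, 110, 113, 116, 118, 120]
wrist 0.055 front z.020-.058: [157, 153, 123, 91, 87, 90, 92, 93, 99, 101, 101, 99, 88, 92, 97, 99, 109, 110, 108, 105]
wrist 0.035 front z.020-.058: [156, 151, 121, 94, 90, 93, 94, 95, 99, 101, 104, 99, 87, 93, 98, 102, 110, 110, 109, 107]
wrist -0.035 front z.020-.058: [155, 136, 102, 94, 95, 96, 100, 102, 104, 106, 107, 94, 96, 100, 102, 107, 111, 110, 112, 111]
wrist -0.055 front z.020-.058: [152, 121, 99, 96, 98, 99, 100, 105, 106, 109, 107, 93, 97, 104, 107, 111, 115, 112, 114, 111]
```

The profiles show no black gap at the lid's seam, which suggests it is shut. One finer check on the wrist view, plus the pen.

```bash
python3 - <<'E'
from h import *
N=pickle.load(open("pics/n9.pkl","rb"));d=N["wrist"];g=cv2.cvtColor(d["image"],cv2.COLOR_BGR2GRAY).astype(np.float32)
zs=np.arange(.034,.0605,.001);P=[]
for y in np.r_[-.055:-.025:9j,.025:.055:9j]:
    m=np.array([proj(d,lid(0,-.088,y,z-.04)) for z in zs],np.float32)[None];P.append(cv2.remap(g,m[...,0],m[...,1],cv2.INTER_LINEAR)[0])
print("px/mm",np.linalg.norm(m[0,0]-m[0,-1])/26);print("L",np.mean(P[9:],0).round().astype(int));print("R",np.mean(P[:9],0).round().astype(int))
# dark interior: darkest pixels around the case
u=[proj(d,lid(0,x,y,0)) for x in(-.1,0) for y in(-.07,.07)];u=np.array(u).astype(int);a=g[max(u[:,1].min(),0):u[:,1].max(),u[:,0].min():u[:,0].max()];print("case area min/1%",a.min(),np.percentile(a,[1,5]))
t=N["top"];im=t["image"][130:230,220:340].astype(int)
print(cv2.connectedComponentsWithStats(((im[...,2]-im[...,1]>30)&(im[...,2]>90)).astype(np.uint8))[3][1:])
E
```

```text
px/mm 1.0036899
L [ 95  96  98  99 100 102 104 105 100  91  88  90  94  96  98 100 100 104
 109 110 109 108 107 106 106 106 105]
R [103 103 104 105 106 108 107 101  94  93  95  98 101 103 103 104 109 113
 114 112 111 111 111 111 110 110 110]
case area min/1% 68.0 [80. 93.]
[[66. 32.]]
```

The seam is thin with nothing black left in the case area (minimum grey 68), so the lid is shut. The pen's visible end is unmoved in the tray and the arm is clear of everything. Handing in.

```bash
python3 -c "
from station import ctrl
print(ctrl.finish_job())"
```

```text
the job is handed in; nothing more can be done
None
```

I laid the pen flat in the tray and pressed the case lid down, and handed the job in at about 34 s. The hand-in returned no verdict; camera checks show the lid seam closed with no gap and the pen unmoved, and I saw no sign of touching the magnifier or anything else.

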